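Refit the tongued cover panel of an autosampler deck

TASK

Fit the loose cover panel, the flat one with the bow handle, over the open well of the autosampler deck: angle its tongue under the lip and into the deck's groove, gently push it fully home, then lower the panel flat and press down its other edge until the sprung catch snaps over it. Do not force anything: keep the push of the panel on the deck under 25 N throughout. Leave the other things on the bench where they are and let go of the panel at the end.

Things in the scene. Friction and masses are not known exactly. Their poses are not given: they have to be found in the camera images.
- deck: Deck fixed to the bench: outer case 236 x 168 mm, 30 mm high, and in it the grey cradle that takes the panel. Up to 0.25 rad askew; origin on the bench under the middle of the cradle's cavity; x runs from the groove to the catch (roughly away from the robot), z up. ATTENTION: the cradle stands on stiff levelling screws up to 12 mm higher or lower than the heights given here; only feel shows it.
- ledge (a point): On the cradle's landing ledge, nominally 38 mm above the bench. Cavity 148.5 mm long (deck x -74.25, the groove's bottom, to +74.25), 128 mm wide between walls 10 mm higher than the ledge. The ledge is flat from the groove's bottom to deck x = -14, full width; 10 mm ledges go on along both sides, the well between them is 12 mm deeper. The panel rests on the ledges.
- groove (a point): Middle of the groove's mouth at ledge height (deck x = -62.25 mm, nominally 38 mm above the bench). The groove is the slot under a 6 mm thick lip: 12 mm deep (rigid bottom at deck x = -74.25), 11 mm high from the ledge up, as wide as the cavity. On top of the lip, 35 mm behind the mouth, a row of fixed vials stands 22 mm tall.
- end_wall (a point): Middle of the top inner edge of the end wall opposite the groove (deck x = 74.25, nominally 48 mm above the bench, flush with the fitted panel); 12 mm thick, a 60 mm wide steel housing outside. Just inside, 43 mm either side of the middle, two soft sprung buffers reach 3.5 mm above ledge height: they lift the fitted panel's plain edge up to 1.5 mm, against the catch (about 3 N).
- catch (a joint): Travel of the sprung catch above the end wall, m: 0 fully out, up to 0.008 pushed back (deck +x). Coming down on its slope, the panel's plain edge pushes it back about 4 mm (spring 2.4 N out, 5.1 N at 4.5 mm); the push at press_spot rises to roughly 5 to 12 N, drops to 1 to 3 N for the last 10 mm or so, the catch springs back over the edge, then the panel meets the rigid ledges.
- catch_nose (a point): Where the tip of the catch's nose is when fully out, nominally 51 mm above the bench (does not move with the catch). The nose is 36 mm wide and reaches 6.5 mm into the cavity from the end wall; flat underside 11.2 mm above the ledge, top sloping up at 60 degrees to 28 mm above the ledge.
- handle (a point): Loose grey plastic cover panel (about 0.18 kg): centre of its black bow handle's bar, 12 mm thick (x), 80 long (y), 20 high, on two posts; 34 mm above the top face, 44 mm above the underside. Axes are the panel's: x from tongue to plain edge, z up. Board 130 (x) x 120 (y) x 10 mm, centred under the handle. Starts flat on the bench, tongue towards the robot, up to 0.35 rad askew.
- tongue (a point): Centre of the tip of the panel's tongue, 81 mm from the handle along panel -x and 5 mm above the panel's underside. The tongue is 16 mm long, 100 mm wide, 6 mm thick, at mid thickness of the board. Panel from tongue tip to plain edge: 146 mm.
- plain_edge (a point): Middle of the panel's plain edge, the one that goes under the catch: 65 mm from the handle along panel +x, 5 mm above the underside.
- press_spot (a point): Spot on the panel's top face to press down: 42 mm from the handle's middle along panel +x, 23 mm in from the plain edge.
- spanner: Bystander: steel open-ended spanner 130 mm long; origin at its underside (lying on its side on the bench).
- vial: Bystander: small capped glass vial, 22 mm across and 45 mm tall; origin at its underside.
- wash_bottle: Bystander: capped glass jar, 72 mm across and 120 mm tall; origin at its underside.
- driver: Bystander: screwdriver 170 mm long; origin at its underside (lying on its side on the bench).
- parts_tray: Bystander: open white plastic tray 130 x 100 x 35 mm; origin at its underside.
- beaker: Bystander: small glass beaker, 60 mm across and 70 mm tall; origin at its underside.
There are look-alikes about, which are no part of the job. What is meant by the part that bears handle is not blue or orange, and is the larger of those in its own colour.

How it is judged:
On the way:
1. The tongue is in the groove, at least 7 mm past the mouth, while the panel is still angled (more than 0.08 rad, plain edge up) (x of tongue in the frame of deck between -0.08 and -0.0692 m and z of tongue in the frame of deck below 0.06 m and angle between handle's own z axis and vertical above 0.08 rad), for 0.1 s.
At the end, for the whole second after the job is handed in: The panel lies flat in the deck (tilt under 0.025 rad, top within about 2.5 mm of flush, allowing for the cradle's height), its tongue within 4 mm of the groove's bottom, the catch sprung back to within 2 mm over its plain edge, and the robot has let go (x of tongue in the frame of deck between -0.079 and -0.07 m and z of handle in the frame of deck between 0.0675 and 0.0965 m and z of press_spot in the frame of deck below 0.0625 m and angle between handle's own z axis and vertical below 0.025 rad and angle between the x axis of handle and the x axis of deck, either way round below 0.08 rad and value of joint catch below 0.002 m); the robot touches nothing.
It fails at once if The panel pressed or struck the deck or catch with more than 25 N (contact force between panel and deck above 25 N).
It fails at once if A bystander was moved by more than 25 mm (distance of any of spanner, vial, wash_bottle, driver, parts_tray, beaker from where it was at the start of the episode above 0.025 m).
It also fails if it takes over 70 s, if anything falls off the work surface, if the arm or the gripper's body presses on something with over 40 N, if the wrist force passes 120 N, or if a joint passes its speed limit or range.

ROBOT

A 6-joint arm with a two-finger parallel gripper is mounted at the origin on the work surface. World frame = base frame: x ahead of the robot, y to its left, z up, the work surface at z = 0. Lengths are in m, angles in rad, forces in N, time in s.
With the tool pointing down it reaches from about 0.35 to 0.725 m from the base axis. Payload 4.3 kg.
Tool frame: the origin (TCP) lies between the finger pads; the fingertips stand 19 mm ahead of it and the grasp point (between the pads) is the TCP; z points along the fingers, y is the direction in which the jaws open and shut (so a half turn about z gives the same grasp; the last joint's range is limited). The gripper opens to 85 mm and grips with 20 to 120 N. Pads are 22 mm wide; open, the fingers measure 114 mm over their backs; the gripper's body (76 mm by 85 mm) begins 54 mm behind the grasp point. The pads swing forward as they close: fully open they stand 13 mm farther back than shut.
Start: joints at [1.126, 0.377, 0.081, 1.274, 0, 1.46], TCP at [0.189, 0.543, 0.25] pointing down, gripper open.
Joint ranges: [-2.72, 2.72], [-0.84, 1.66], [-1.02, 1.22], [-1.77, 2.12], [-1.37, 1.28], [-3.14, 3.14]. Speed limits (rad/s): [2.57, 2.57, 3.14, 3.14, 3.14, 3.14].

INTERFACE

Orientations are given as a unit quaternion [x, y, z, w].
In Python, from bench import arm gives the robot as it stands.
- The arm moves only by the shell command python3 -m jog 'ROWS' [OPENING] [FORCE]. ROWS is JSON, a list of rows, each an object of numbers: "x", "y", "z": the shift along the tool's x, y, z in mm; "rx", "ry", "rz": the turn, a rotation vector about the tool's x, y, z in degrees. A call has 1 to 5 rows; each row is the pose to reach, as a shift and turn from the pose commanded when the call began, along the tool's axes at that moment; what a row does not reach only later rows make up. A row lasts 1/10 s, in which the tool goes at most 50 mm and 8.59 degrees, less where a joint would pass 70% of its speed; a pose out of reach is approached as far as the arm can. A call with a gripper value outside its range is refused whole. OPENING is the closure, from -1 (fully open) to 1 (shut), so that 0 is half open, set as the call begins (- or left out, the last holds). The fingers move at their own pace and stop on an object; FORCE is the grip in N (left out, the last holds). Time passes only in rows, so rows that repeat a pose let the fingers close. It gives the time, the measured TCP pose, the force and the opening at its end, in the units of the state.
- arm.state(): the state, without advancing time (a new reading comes with each control period).
- arm.camera(name): name is "scene" or "top" or "wrist"; returns a dict with "color" (384x512x3 uint8, red, green, blue), "K" (3x3 intrinsics, pixels), "cam_to_world" (4x4, takes a point from camera to world coordinates); the wrist camera has in their place "mount" (4x4, takes a point from camera to tool coordinates, whose origin is the TCP and whose axes are the flange's). Camera axes: x right, y up, looking along -z (the intrinsics and any distortion apply to the point x, -y, -z); pixel columns grow to the right and rows downward; lengths in m; the calibration is good to about 2 mm. A picture is of the moment at which its call begins: read the wrist's pose just before it. There is no depth.
- arm.sign_off(): hands the job in, once; it reports no verdict.
The state is a dict: "clock": time; "joint_pos": joint angles; "dq": joint speeds; "effort": joint torques, N m; "ee_pos": TCP position; "orientation": TCP orientation; "wrist_force": force on the tool from outside, world axes, zero at the start; "ft_torque": the same for the moment, N m; "gripper_width": finger opening in m.
Only numpy, scipy, OpenCV 4.12 (cv2) and the standard library are available. Lean on these libraries where they do the work, as an engineer would, in place of code of your own. Each camera call takes 0.05 s, during which the arm holds its last target.

## Working session

There is one attempt and no reset: what is moved stays moved. The work goes in short steps, Python scripts to look and compute and a shell command to move; the robot and the scene stay as the last step left them, time stands still between calls to the robot, and variables do not carry over. Pictures are saved under pics/ and viewed, and the job is handed in when it is done.

```bash
ls; mkdir -p pics; python3 - <<'E'
from bench import arm
import cv2
print(arm.state())
for n in ["scene","top","wrist"]:
    c=arm.camera(n)
    cv2.imwrite(f"pics/{n}0.png",c["color"][:,:,::-1])
    print(n,c["K"].round(2).tolist(),{k:(v.round(4).tolist() if hasattr(v,'round') else v) for k,v in c.items() if k not in("color","K")})
E
```

```text
pics
{'clock': 0.0, 'joint_pos': array([ 1.12572404e+00,  3.78067273e-01,  7.96180825e-02,  1.27442580e+00,
       -3.46959921e-05,  1.46047611e+00]), 'dq': array([ 0.00058884,  0.00161709,  0.00085381,  0.00076061, -0.00179084,
        0.00138728]), 'effort': array([-8.54770660e-04, -4.63605452e+01,  2.69876701e+01,  2.08359567e-02,
       -3.36678568e-04,  7.88049817e-06]), 'ee_pos': array([0.18864791, 0.54250192, 0.24935543]), 'orientation': array([ 1.66595518e-01,  9.86024773e-01, -1.00426848e-03, -2.68239440e-04]), 'wrist_force': array([ 0.10044736,  0.38775957, -0.33549987]), 'ft_torque': array([0.02315662, 0.03199341, 0.02572277]), 'gripper_width': 0.0857561354041379}
scene [[358.47, 0.0, 253.9], [0.0, 358.47, 199.72], [0.0, 0.0, 1.0]] {'cam_to_world': [[-0.2489, -0.751, 0.6115, 1.1047], [0.9685, -0.1951, 0.1547, 0.1193], [0.0031, 0.6308, 0.7759, 0.7494], [0.0, 0.0, 0.0, 1.0]]}
top [[495.86, 0.0, 255.78], [0.0, 495.86, 198.45], [0.0, 0.0, 1.0]] {'cam_to_world': [[-0.0602, 0.9773, -0.2031, 0.3064], [-0.9982, -0.0599, 0.0077, -0.0015], [-0.0047, 0.2031, 0.9791, 1.3818], [0.0, 0.0, 0.0, 1.0]]}
wrist [[285.66, 0.0, 256.99], [0.0, 285.66, 193.41], [0.0, 0.0, 1.0]] {'mount': [[0.0001, 0.9501, 0.3119, 0.0803], [1.0, -0.0003, 0.0004, -0.0002], [0.0004, 0.3119, -0.9501, -0.1233], [0.0, 0.0, 0.0, 1.0]]}
```

View pics/scene0.png

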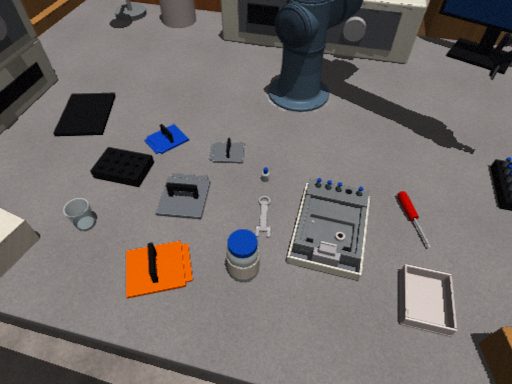

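View pics/top0.png

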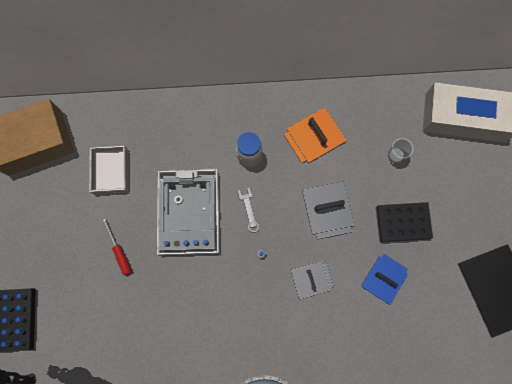

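View pics/wrist0.png

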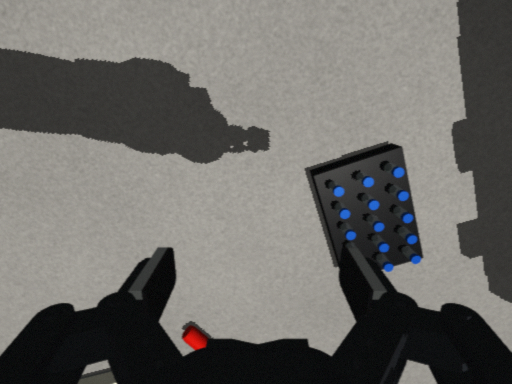

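The pictures show the deck at top (188,212). There are four panels with bow handles: large grey at (329,209), small grey at (312,280), blue at (385,279) and orange at (316,135). The large grey one fits "not blue or orange, and the larger in its own colour", so I'll enlarge it to confirm and to get geometry.

```bash
cat > h.py <<'E'
from bench import arm
import numpy as np, cv2
from scipy.spatial.transform import Rotation as R
def cam(n):
    s=arm.state(); c=arm.camera(n)
    if n=="wrist":
        T=np.eye(4);T[:3,:3]=R.from_quat(s["orientation"]).as_matrix();T[:3,3]=s["ee_pos"]
        c["cam_to_world"]=T@c["mount"]
    return c
def ray(c,uv,z):
    K=c["K"];T=c["cam_to_world"]
    d=np.array([(uv[0]-K[0,2])/K[0,0],(uv[1]-K[1,2])/K[1,1],1.0]);d=np.array([d[0],-d[1],-d[2]])
    d=T[:3,:3]@d;o=T[:3,3]
    return o+d*(z-o[2])/d[2]
def proj(c,p):
    T=np.linalg.inv(c["cam_to_world"]);q=T[:3,:3]@np.array(p)+T[:3,3];q=np.array([q[0],-q[1],-q[2]])
    q=c["K"]@(q/q[2]);return q[:2]
E
python3 - <<'E'
from h import *
c=cam("top");im=c["color"][:,:,::-1]
a=cv2.resize(im[165:310,280:420],None,fx=4,fy=4,interpolation=cv2.INTER_CUBIC)
cv2.imwrite("pics/crop_panel.png",a)
a=cv2.resize(im[160:265,145:230],None,fx=5.5,fy=5.5,interpolation=cv2.INTER_CUBIC)
cv2.imwrite("pics/crop_deck.png",a)
E
```

```text
(no output)
```

View pics/crop_panel.png

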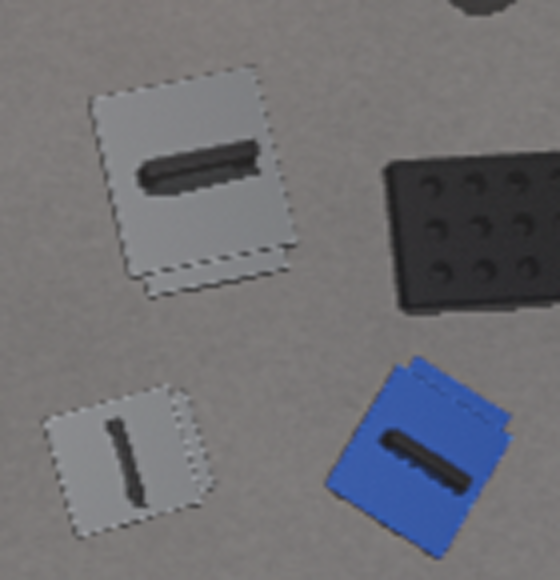

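View pics/crop_deck.png

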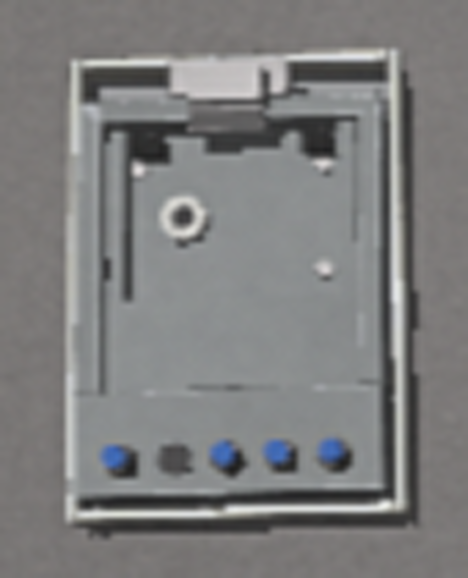

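The crop confirms it: a large grey panel with its tongue at the lower side (towards the robot), and its board corners at crop (93,98), (255,67), (296,244), (130,278). The deck crop shows the light case rim, with the vial row and lip at the bottom (groove side) and the catch at top.

```bash
python3 - <<'E'
from h import *
c=cam("top")
def pt(x,y,off,s,z): return ray(c,(off[0]+(x+.5)/s-.5,off[1]+(y+.5)/s-.5),z)
P=[pt(x,y,(280,165),4,.01) for x,y in[(93,98),(255,67),(296,244),(130,278)]]
P=np.array(P);print(P.round(4).tolist(),[np.linalg.norm(P[i]-P[i-1]).round(4) for i in range(4)])
t=[pt(x,y,(280,165),4,.008) for x,y in[(150,297),(290,266)]];print(np.round(t,4).tolist())
e=(P[0]+P[1])/2-(P[2]+P[3])/2;print("panel ctr",P.mean(0),"yaw",np.arctan2(e[1],e[0]))
D=np.array([pt(x,y,(145,160),5.5,.03) for x,y in[(72,62),(397,50),(408,512),(70,520)]])
print(D.round(4).tolist(),[np.linalg.norm(D[i]-D[i-1]).round(4) for i in range(4)])
e=(D[0]+D[1])/2-(D[2]+D[3])/2;l=(D[0]+D[3])/2-(D[1]+D[2])/2
print("deck case ctr",D.mean(0),"yaw",np.arctan2(e[1],e[0]),np.arctan2(-l[0],l[1]))
E
```

```text
[[0.6096, -0.1472, 0.01], [0.6251, -0.2639, 0.01], [0.4968, -0.2802, 0.01], [0.4801, -0.1626, 0.01]] [np.float64(0.1305), np.float64(0.1177), np.float64(0.1293), np.float64(0.1187)]
[[0.4662, -0.1756, 0.008], [0.4819, -0.2749, 0.008]]
panel ctr [ 0.55291644 -0.21346663  0.01      ] yaw 0.12272460371943043
[[0.6829, 0.2592, 0.03], [0.679, 0.0925, 0.03], [0.4423, 0.0976, 0.03], [0.4485, 0.2649, 0.03]] [np.float64(0.2345), np.float64(0.1667), np.float64(0.2368), np.float64(0.1674)]
deck case ctr [0.56320348 0.17853814 0.03      ] yaw -0.022775643758597156 -0.030234807292446757
```

The larger grey panel is confirmed at about (0.553,-0.213) with yaw 0.12. The deck yaw is about -0.03. Next I'll compute a move to view the deck from the wrist camera.

```bash
cat >> h.py <<'E'
def Rt(yaw,tilt=0.):
    # tool y along yaw dir, tool z down; tilt>0: panel plain edge (+x) up (rotation about -y of panel)
    Rp=R.from_euler('z',yaw)*R.from_rotvec([0,-tilt,0])
    return Rp*R.from_matrix(np.array([[0,1,0],[1,0,0],[0,0,-1]],float).T)
def delta(p,Rg,s=None):
    s=s or arm.state()
    R0=R.from_quat(s["orientation"])
    d=R0.inv().apply(np.array(p)-s["ee_pos"])*1000
    r=(R0.inv()*Rg).as_rotvec(degrees=True)
    print("x,y,z %.1f %.1f %.1f  rx,ry,rz %.2f %.2f %.2f"%(*d,*r),"t",s["clock"])
def st():
    s=arm.state();print("t %.2f"%s["clock"],"p",s["ee_pos"].round(4),"tool y,z",R.from_quat(s["orientation"]).as_matrix()[:,1].round(3),R.from_quat(s["orientation"]).as_matrix()[:,2].round(3),"F",s["wrist_force"].round(2),"M",s["ft_torque"].round(2),"w",round(s["gripper_width"],4))
    return s
E
python3 -c "
from h import *
st();delta([.53,.13,.28],Rt(-.026))"
```

```text
t 0.25 p [0.1888 0.5429 0.2498] tool y,z [ 0.329  0.944 -0.001] [-0.    -0.001 -1.   ] F [-1.25 -0.96  0.76] M [ 0.02 -0.04 -0.01] w 0.0855
x,y,z -457.9 -277.8 -30.0  rx,ry,rz -0.05 0.03 72.31 t 0.25
```

```bash
python3 -m jog '[{"x":-230,"y":-140,"z":-30,"rz":36},{"x":-230,"y":-140,"z":-30,"rz":36},{"x":-458,"y":-278,"z":-30,"rz":72},{"x":-458,"y":-278,"z":-30,"rz":72},{"x":-458,"y":-278,"z":-30,"rz":72}]'
python3 -c "
from h import *
st();delta([.53,.13,.28],Rt(-.026))"
```

```text
t 0.25 p [0.1888 0.5429 0.2498] tool y,z [ 0.329  0.944 -0.001] [-0.    -0.001 -1.   ] F [-1.25 -0.96  0.76] M [ 0.02 -0.04 -0.01] w 0.0855
x,y,z -457.9 -277.8 -30.0  rx,ry,rz -0.05 0.03 72.31 t 0.25schema error: expected keys x, y, z, rx, ry, rz
```

```bash
python3 -m jog '[{"x":-458,"y":-278,"z":-30,"rx":0,"ry":0,"rz":72},{"x":-458,"y":-278,"z":-30,"rx":0,"ry":0,"rz":72},{"x":-458,"y":-278,"z":-30,"rx":0,"ry":0,"rz":72},{"x":-458,"y":-278,"z":-30,"rx":0,"ry":0,"rz":72},{"x":-458,"y":-278,"z":-30,"rx":0,"ry":0,"rz":72}]'
python3 -c "
from h import *
st();delta([.53,.13,.28],Rt(-.026))"
```

```text
clock: 0.75
ee_pos: [0.3487, 0.349, 0.2644]
orientation: [0.519, 0.855, 0.0, 0.0]
wrist_force: [1.0, -0.2, -0.2]
gripper_width: 0.0854
t 0.75 p [0.3487 0.349  0.2644] tool y,z [0.887 0.462 0.   ] [ 0.  0. -1.] F [ 1.01 -0.15 -0.22] M [-0.04 -0.06  0.03] w 0.0854
x,y,z -278.0 59.6 -15.5  rx,ry,rz 0.02 -0.01 29.01 t 0.75
```

```bash
python3 -m jog '[{"x":-278,"y":60,"z":-15,"rx":0,"ry":0,"rz":29},{"x":-278,"y":60,"z":-15,"rx":0,"ry":0,"rz":29},{"x":-278,"y":60,"z":-15,"rx":0,"ry":0,"rz":29},{"x":-278,"y":60,"z":-15,"rx":0,"ry":0,"rz":29},{"x":-278,"y":60,"z":-15,"rx":0,"ry":0,"rz":29}]'
python3 -m jog '[{"x":0,"y":0,"z":0,"rx":0,"ry":0,"rz":0},{"x":0,"y":0,"z":0,"rx":0,"ry":0,"rz":0}]'
python3 -c "
from h import *
st();c=cam('wrist');cv2.imwrite('pics/w1.png',c['color'][:,:,::-1]);import pickle;pickle.dump(c,open('w1.pkl','wb'))
delta([.53,.13,.28],Rt(-.026))"
```

```text
clock: 1.25
ee_pos: [0.5094, 0.1577, 0.2776]
orientation: [0.715, 0.7, 0.0, -0.0]
wrist_force: [1.7, 0.9, 0.2]
gripper_width: 0.0854
clock: 1.45
ee_pos: [0.5089, 0.1585, 0.2771]
orientation: [0.715, 0.699, -0.0, -0.0]
wrist_force: [-0.3, -0.6, -0.9]
gripper_width: 0.0852
t 1.45 p [0.5089 0.1585 0.2771] tool y,z [ 1.    -0.023 -0.001] [-0.001  0.    -1.   ] F [-0.29 -0.55 -0.93] M [0.02 0.01 0.01] w 0.0852
x,y,z -29.0 22.5 -2.9  rx,ry,rz -0.06 -0.02 0.30 t 1.5
```

View pics/w1.png

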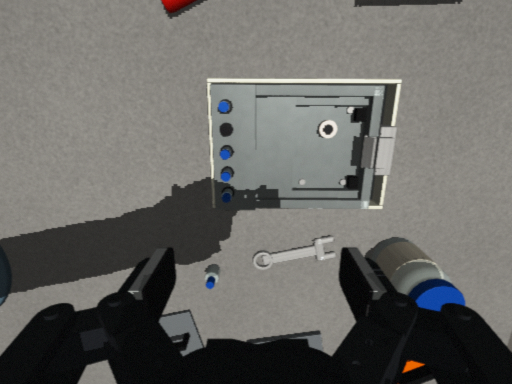

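The wrist view shows the deck at columns 208-400 and rows 80-208: vial row at col 226, lip edge (groove mouth) at col ~255, catch at (375,152). I'll enlarge it.

```bash
python3 -c "
from h import *;import pickle
c=pickle.load(open('w1.pkl','rb'));im=c['color'][70:215,200:408,::-1]
im=cv2.convertScaleAbs(im,alpha=1.5)
cv2.imwrite('pics/w1c.png',cv2.resize(im,None,fx=3.8,fy=3.8,interpolation=cv2.INTER_CUBIC))"
```

```text
(no output)
```

View pics/w1c.png

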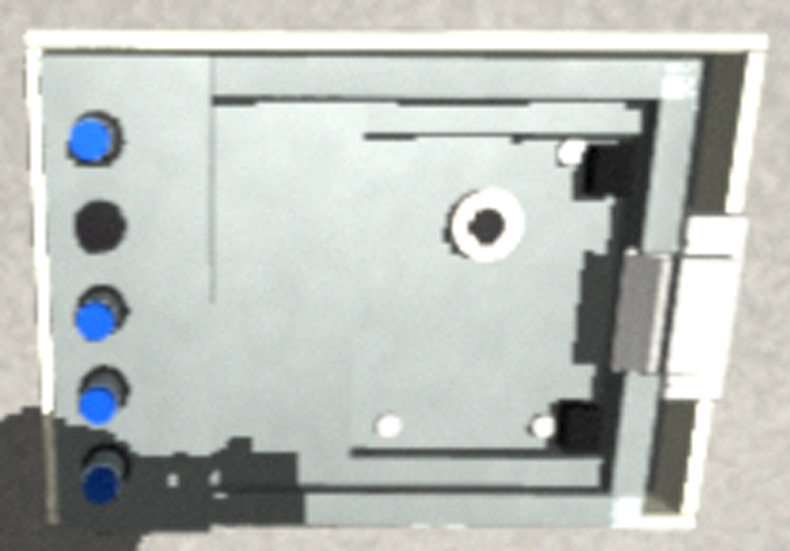

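```bash
python3 - <<'E'
from h import *;import pickle
c=pickle.load(open('w1.pkl','rb'))
def pt(x,y,z): return ray(c,(200+(x+.5)/3.8-.5,70+(y+.5)/3.8-.5),z)
print("cam",c["cam_to_world"][:3,3])
D=np.array([pt(x,y,.03) for x,y in[(767,35),(692,524),(52,522),(27,32)]])
print(D.round(4).tolist(),[np.linalg.norm(D[i]-D[i-1]).round(4) for i in range(4)],"ctr",D.mean(0))
e=D[0]-D[3];f=D[1]-D[2];l=D[3]-D[2]; print("yaw",[np.arctan2(v[1],v[0]).round(4) for v in(e,f)],np.arctan2(-l[0],l[1]))
for dz in(-.012,0,.012):
    A=np.array([pt(x,y,.048+dz)for x,y in[(212,97),(657,100),(612,492),(215,492)]])
    m=np.array([pt(212,60,.055+dz),pt(212,300,.055+dz)])
    print(dz,A.round(4).tolist(),m.round(4).tolist(),"W",np.linalg.norm(A[0]-A[3]),np.linalg.norm(A[1]-A[2]),"L",A[1,0]-m[0,0])
E
```

```text
cam [0.51055723 0.23848195 0.40044477]
[[0.6848, 0.2582, 0.03], [0.6798, 0.0923, 0.03], [0.4463, 0.0983, 0.03], [0.4501, 0.2645, 0.03]] [np.float64(0.2347), np.float64(0.166), np.float64(0.2336), np.float64(0.1662)] ctr [0.56525609 0.17833904 0.03      ]
yaw [np.float64(-0.0265), np.float64(-0.0255)] -0.02267010465204705
-0.012 [[0.5083, 0.2436, 0.036], [0.6496, 0.2395, 0.036], [0.6473, 0.1075, 0.036], [0.5062, 0.1107, 0.036]] [[0.5086, 0.2542, 0.043], [0.5068, 0.1802, 0.043]] W 0.13288885361341068 0.13192412754046903 L 0.14097963790691348
0 [[0.5084, 0.2434, 0.048], [0.645, 0.2394, 0.048], [0.6428, 0.1119, 0.048], [0.5063, 0.1149, 0.048]] [[0.5087, 0.2537, 0.055], [0.507, 0.1822, 0.055]] W 0.12851324893986488 0.12758028820915226 L 0.13633639178150636
0.012 [[0.5085, 0.2432, 0.06], [0.6405, 0.2394, 0.06], [0.6383, 0.1162, 0.06], [0.5065, 0.1191, 0.06]] [[0.5088, 0.2532, 0.067], [0.5071, 0.1841, 0.067]] W 0.12413764426631908 0.12323644887783548 L 0.13169314565609913
```

```bash
python3 -c "
from h import *
delta([.553,-.2135,.18],Rt(.125))"
```

```text
x,y,z -372.0 52.7 97.0  rx,ry,rz -0.05 -0.03 -8.35 t 1.5
```

```bash
python3 -m jog '[{"x":-372,"y":53,"z":97,"rx":0,"ry":0,"rz":-8.35},{"x":-372,"y":53,"z":97,"rx":0,"ry":0,"rz":-8.35},{"x":-372,"y":53,"z":97,"rx":0,"ry":0,"rz":-8.35},{"x":-372,"y":53,"z":97,"rx":0,"ry":0,"rz":-8.35},{"x":-372,"y":53,"z":97,"rx":0,"ry":0,"rz":-8.35}]'
python3 -c "
from h import *
delta([.553,-.2135,.18],Rt(.125))"
```

```text
clock: 2.0
ee_pos: [0.537, -0.0769, 0.2156]
orientation: [0.66, 0.751, 0.0, -0.0]
wrist_force: [1.1, -0.9, -0.2]
gripper_width: 0.0853
x,y,z -137.6 -1.7 35.6  rx,ry,rz 0.02 -0.02 0.23 t 2.0
```

```bash
python3 -m jog '[{"x":-137,"y":-2,"z":36,"rx":0,"ry":0,"rz":0},{"x":-137,"y":-2,"z":36,"rx":0,"ry":0,"rz":0},{"x":-137,"y":-2,"z":36,"rx":0,"ry":0,"rz":0},{"x":-137,"y":-2,"z":36,"rx":0,"ry":0,"rz":0},{"x":-137,"y":-2,"z":36,"rx":0,"ry":0,"rz":0}]'
python3 -c "
from h import *
st();c=cam('wrist');cv2.imwrite('pics/w2.png',c['color'][:,:,::-1]);import pickle;pickle.dump(c,open('w2.pkl','wb'))
print(proj(c,[.553,-.2135,.054]))
delta([.553,-.2135,.18],Rt(.125))"
```

```text
clock: 2.5
ee_pos: [0.5523, -0.2121, 0.1794]
orientation: [0.661, 0.75, 0.0, -0.001]
wrist_force: [-0.2, 0.4, -0.0]
gripper_width: 0.0852
t 2.50 p [ 0.5523 -0.2121  0.1794] tool y,z [ 0.992  0.126 -0.001] [-0.001  0.001 -1.   ] F [-0.18  0.43 -0.02] M [ 0.01  0.03 -0.01] w 0.0852
[258.13648846 193.33787661]
x,y,z -2.1 0.3 -0.1  rx,ry,rz -0.03 -0.07 0.14 t 2.55
```

View pics/w2.png

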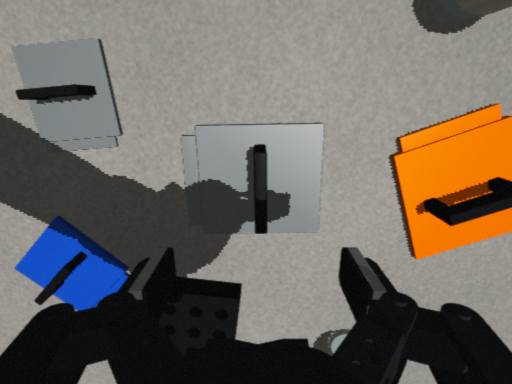

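The handle bar lies at cols 253-268 and rows 145-232, with the board corners at (196,125), (323,124) and (320,233), and the tongue on the left. I'll zoom for accuracy.

```bash
python3 -c "
from h import *;import pickle
c=pickle.load(open('w2.pkl','rb'));im=c['color'][115:245,175:335,::-1]
im=cv2.convertScaleAbs(im,alpha=1.6,beta=15)
cv2.imwrite('pics/w2c.png',cv2.resize(im,None,fx=4.5,fy=4.5,interpolation=cv2.INTER_CUBIC))"
```

```text
(no output)
```

View pics/w2c.png

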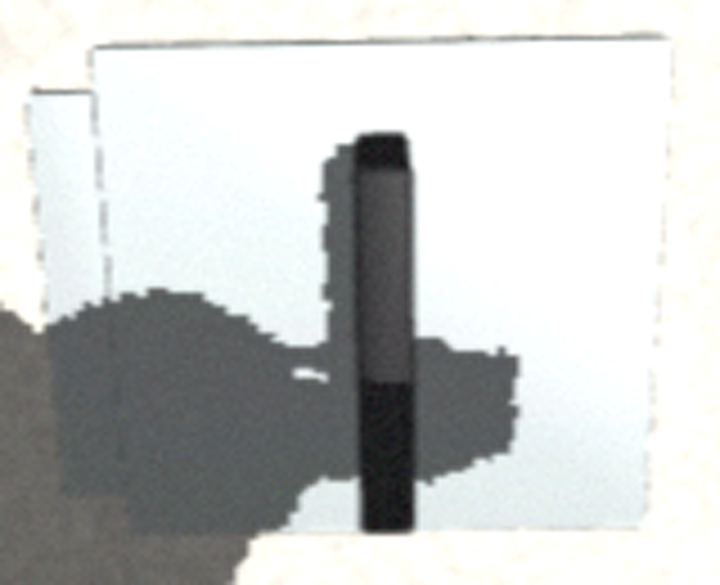

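```bash
python3 - <<'E'
from h import *;import pickle
c=pickle.load(open('w2.pkl','rb'))
def pt(x,y,z): return ray(c,(175+(x+.5)/4.5-.5,115+(y+.5)/4.5-.5),z)
B=np.array([pt(x,y,.054)for x,y in[(357,167),(410,167),(413,531),(361,531)]])
print(B.round(4).tolist(),"ctr",B.mean(0).round(4));l=B[0]+B[1]-B[2]-B[3];print("yaw",np.arctan2(-l[0],l[1]),"len",np.linalg.norm(l)/2,"th",np.linalg.norm(B[0]-B[1]))
P=np.array([pt(x,y,.01)for x,y in[(93,46),(668,37),(643,528)]])
print(P.round(4).tolist(),"board ctr",((P[0]+P[2])/2).round(4));e=P[1]-P[0];f=P[1]-P[2];print(np.arctan2(e[1],e[0]),np.arctan2(-f[0],f[1]),np.linalg.norm(e),np.linalg.norm(f))
b=((P[0]+P[2])/2); 
delta([b[0],b[1],.044],Rt(.125))
E
```

```text
[[0.5445, -0.176, 0.054], [0.5547, -0.1747, 0.054], [0.5659, -0.2518, 0.054], [0.5549, -0.2532, 0.054]] ctr [ 0.555  -0.2139  0.054 ]
yaw 0.13898417647740693 len 0.0779473427168106 th 0.010301752103848375
[[0.4834, -0.1642, 0.01], [0.6098, -0.1462, 0.01], [0.6272, -0.2647, 0.01]] board ctr [ 0.5553 -0.2145  0.01  ]
0.14168392144589237 0.14591092976795597 0.12764892843127376 0.11982824712248984
x,y,z -3.5 2.5 135.9  rx,ry,rz -0.03 -0.07 0.14 t 2.55
```

```bash
python3 -m jog '[{"x":-3,"y":2,"z":50,"rx":0,"ry":0,"rz":-0.55},{"x":-3,"y":2,"z":95,"rx":0,"ry":0,"rz":-0.55},{"x":-3,"y":2,"z":120,"rx":0,"ry":0,"rz":-0.55},{"x":-3,"y":2,"z":135,"rx":0,"ry":0,"rz":-0.55},{"x":-3,"y":2,"z":135,"rx":0,"ry":0,"rz":-0.55}]'
python3 -c "
from h import *
st();delta([.5545,-.2142,.044],Rt(.137))"
```

```text
clock: 3.05
ee_pos: [0.5532, -0.2126, 0.043]
orientation: [0.656, 0.754, -0.0, -0.003]
wrist_force: [-0.3, 0.2, 0.2]
gripper_width: 0.0854
t 3.05 p [ 0.5532 -0.2126  0.043 ] tool y,z [ 0.99   0.138 -0.004] [-0.004  0.003 -1.   ] F [-0.35  0.18  0.16] M [-0.01  0.04 -0.05] w 0.0854
x,y,z -1.8 1.1 -1.1  rx,ry,rz -0.23 -0.19 0.09 t 3.05
```

```bash
python3 -m jog '[{"x":-2,"y":1,"z":-1,"rx":0,"ry":0,"rz":0},{"x":-2,"y":1,"z":-1,"rx":0,"ry":0,"rz":0},{"x":-2,"y":1,"z":-1,"rx":0,"ry":0,"rz":0},{"x":-2,"y":1,"z":-1,"rx":0,"ry":0,"rz":0},{"x":-2,"y":1,"z":-1,"rx":0,"ry":0,"rz":0}]' 1 70
python3 -m jog '[{"x":0,"y":0,"z":0,"rx":0,"ry":0,"rz":0},{"x":0,"y":0,"z":0,"rx":0,"ry":0,"rz":0},{"x":0,"y":0,"z":0,"rx":0,"ry":0,"rz":0},{"x":0,"y":0,"z":0,"rx":0,"ry":0,"rz":0},{"x":0,"y":0,"z":0,"rx":0,"ry":0,"rz":0}]'
python3 -c "
from h import *
st()"
```

```text
clock: 3.55
ee_pos: [0.5565, -0.2181, 0.0465]
orientation: [0.658, 0.753, 0.0, 0.0]
wrist_force: [-6.4, -0.9, 4.0]
gripper_width: 0.0127
clock: 4.05
ee_pos: [0.5567, -0.2183, 0.0466]
orientation: [0.658, 0.753, 0.0, 0.001]
wrist_force: [-1.1, 1.4, 5.5]
gripper_width: 0.0108
t 4.05 p [ 0.5567 -0.2183  0.0466] tool y,z [0.991 0.135 0.001] [ 0.001 -0.001 -1.   ] F [-1.15  1.41  5.47] M [0.06 0.12 0.03] w 0.0108
```

```bash
python3 -m jog '[{"x":0,"y":0,"z":-15,"rx":0,"ry":0,"rz":0},{"x":0,"y":0,"z":-50,"rx":0,"ry":0,"rz":0},{"x":0,"y":0,"z":-90,"rx":0,"ry":0,"rz":0},{"x":0,"y":0,"z":-130,"rx":0,"ry":0,"rz":0},{"x":0,"y":0,"z":-170,"rx":0,"ry":0,"rz":0}]'
python3 -m jog '[{"x":0,"y":0,"z":0,"rx":0,"ry":0,"rz":0},{"x":0,"y":0,"z":0,"rx":0,"ry":0,"rz":0}]'
python3 -c "
from h import *
st();c=cam('wrist');cv2.imwrite('pics/w3.png',c['color'][:,:,::-1]);import pickle;pickle.dump(c,open('w3.pkl','wb'))"
```

```text
clock: 4.55
ee_pos: [0.5554, -0.2176, 0.2165]
orientation: [0.658, 0.753, -0.0, -0.001]
wrist_force: [1.0, 1.1, -1.6]
gripper_width: 0.0109
clock: 4.75
ee_pos: [0.5566, -0.2182, 0.2162]
orientation: [0.658, 0.753, 0.0, 0.001]
wrist_force: [-0.8, -0.0, -2.9]
gripper_width: 0.0107
t 4.75 p [ 0.5566 -0.2182  0.2162] tool y,z [0.991 0.135 0.001] [ 0.001 -0.001 -1.   ] F [-0.79 -0.02 -2.87] M [-0.08  0.03 -0.02] w 0.0107
```

View pics/w3.png

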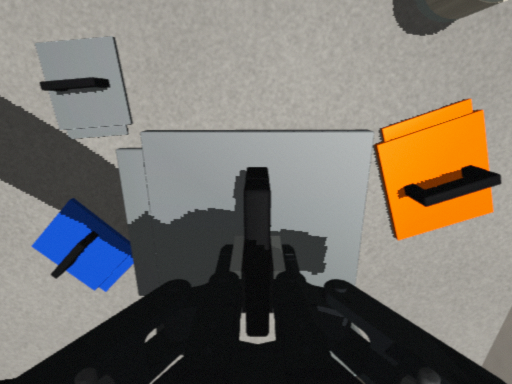

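The panel is held. The board's far-side edge runs (142,131)-(371,130), with the tongue at left (118,149). I'll work out the in-hand pose from that edge.

```bash
python3 - <<'E'
from h import *;import pickle
c=pickle.load(open('w3.pkl','rb'));c["cam_to_world"]=c["mount"]
for z in(.034,.0366,.039):
    A=ray(c,(141.5,131),z);B=ray(c,(371.5,129.8),z);print(z,A.round(4),B.round(4),np.linalg.norm(A-B))
    t=ray(c,(117,149.5),z+.002);print(" tongue",t.round(4))
# bar top far end
for z in (-.010,-.0075): print("bar end",ray(c,(246,180),z).round(4),ray(c,(269,180),z).round(4))
im=c['color'][110:260,100:400,::-1];im=cv2.convertScaleAbs(im,alpha=1.6,beta=15)
cv2.imwrite('pics/w3c.png',cv2.resize(im,None,fx=2.6,fy=2.6,interpolation=cv2.INTER_CUBIC))
E
```

```text
0.034 [ 0.0638 -0.0628  0.034 ] [0.0645 0.0615 0.034 ] 0.12431260322507504
 tongue [ 0.0535 -0.0786  0.036 ]
0.0366 [ 0.0636 -0.0638  0.0366] [0.0642 0.0625 0.0366] 0.12636730176274064
 tongue [ 0.053  -0.0799  0.0386]
0.039 [ 0.0633 -0.0648  0.039 ] [0.064  0.0635 0.039 ] 0.12826394656673967
 tongue [ 0.0526 -0.081   0.041 ]
bar end [ 0.0486 -0.0048 -0.01  ] [ 0.0486  0.0046 -0.01  ]
bar end [ 0.0479 -0.0049 -0.0075] [ 0.0479  0.0047 -0.0075]
```

View pics/w3c.png

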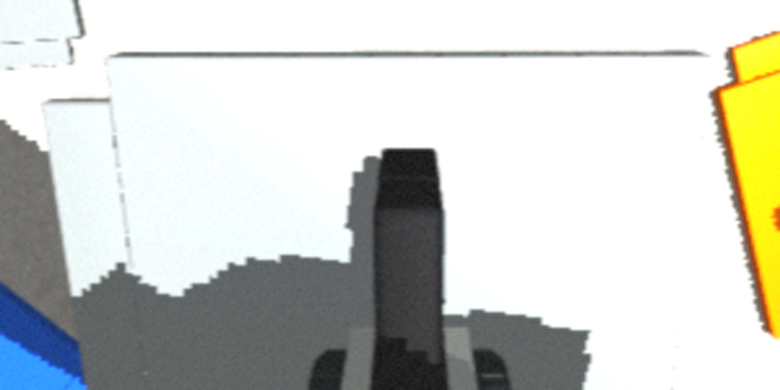

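```bash
cat >> h.py <<'E'
O=np.array([.5693,.1776,0]);YAW=-.025
HT=np.array([.0036,-.0005,.0026])
Rd=R.from_euler('z',YAW)
def tcp_for(tip,tilt):  # tip in deck frame (m)
    Rp=Rd*R.from_rotvec([0,-tilt,0])
    H=O+Rd.apply(tip)-Rp.apply([-.081,0,-.039])
    Rg=Rt(YAW,tilt)
    return H-Rg.apply(HT),Rg
def pan():  # panel pose from state, deck frame
    s=st();Rg=R.from_quat(s["orientation"]);H=s["ee_pos"]+Rg.apply(HT)
    Rp=Rg*Rt(0).inv()
    f=lambda v:(Rd.inv().apply(H+Rp.apply(v)-O)*1000).round(1)
    z=Rd.inv().apply(Rp.apply([0,0,1]));x=Rd.inv().apply(Rp.apply([1,0,0]))
    print("tip",f([-.081,0,-.039]),"tip low",f([-.081,0,-.042]),"edge low",f([.065,0,-.044]),"tilt",round(float(-np.arctan2(z[0],z[2])),4),"roll",round(float(np.arctan2(-z[1],z[2])),4),"yaw",round(float(np.arctan2(x[1],x[0])),4))
E
python3 -c "
from h import *
pan()
for t in [([-.045,0,.15],0),([-.050,0,.085],.28)]:
    p,q=tcp_for(*t);print(p);delta(p,q)"
```

```text
t 4.80 p [ 0.5556 -0.2177  0.2147] tool y,z [ 0.991  0.135 -0.001] [-0.002  0.001 -1.   ] F [ 0.55 -0.07 -2.14] M [-0.01  0.03 -0.01] w 0.0106
tip [ -84.9 -404.9  173.2] tip low [ -84.9 -404.9  170.2] edge low [  59.2 -381.7  168. ] tilt -0.0016 roll 0.0008 yaw 0.16
[0.6056986  0.17308872 0.1916    ]
x,y,z 380.5 102.3 23.3  rx,ry,rz -0.09 -0.06 9.17 t 4.8
[0.58603437 0.17358043 0.14750289]
x,y,z 383.6 82.9 67.5  rx,ry,rz -16.10 -1.34 9.10 t 4.8
```

```bash
python3 -m jog '[{"x":384,"y":83,"z":-5,"rx":0,"ry":0,"rz":9},{"x":384,"y":83,"z":-5,"rx":0,"ry":0,"rz":9},{"x":384,"y":83,"z":-5,"rx":0,"ry":0,"rz":9},{"x":384,"y":83,"z":-5,"rx":0,"ry":0,"rz":9},{"x":384,"y":83,"z":-5,"rx":0,"ry":0,"rz":9}]'
python3 -c "
from h import *
pan()
for t in [([-.050,0,.085],.28)]:
    p,q=tcp_for(*t);print(p);delta(p,q)"
```

```text
clock: 5.3
ee_pos: [0.5736, 0.0311, 0.2163]
orientation: [0.715, 0.699, -0.002, -0.002]
wrist_force: [0.2, -1.7, -2.1]
gripper_width: 0.0108
t 5.30 p [0.5736 0.0311 0.2163] tool y,z [ 1.    -0.022 -0.005] [-0.005  0.    -1.   ] F [ 0.19 -1.7  -2.07] M [ 0.01 -0.12  0.  ] w 0.0108
tip [ -73.7 -142.9  175.1] tip low [ -73.7 -142.9  172.1] edge low [  72.3 -142.5  169.4] tilt -0.005 roll 0.0003 yaw 0.0026
[0.58603437 0.17358043 0.14750289]
x,y,z 142.7 9.5 68.8  rx,ry,rz -16.33 -0.04 0.15 t 5.3
```

```bash
python3 -m jog '[{"x":50,"y":9.5,"z":0,"rx":-8,"ry":0,"rz":0},{"x":100,"y":9.5,"z":0,"rx":-16.3,"ry":0,"rz":0},{"x":143,"y":9.5,"z":0,"rx":-16.3,"ry":0,"rz":0},{"x":143,"y":9.5,"z":40,"rx":-16.3,"ry":0,"rz":0},{"x":143,"y":9.5,"z":65,"rx":-16.3,"ry":0,"rz":0}]'
python3 -m jog '[{"x":0,"y":0,"z":0,"rx":0,"ry":0,"rz":0},{"x":0,"y":0,"z":0,"rx":0,"ry":0,"rz":0}]'
python3 -c "
from h import *
pan()
c=cam('wrist');cv2.imwrite('pics/w4.png',c['color'][:,:,::-1])
c=cam('scene');cv2.imwrite('pics/s4.png',cv2.resize(c['color'][140:300,230:420,::-1],None,fx=3.5,fy=3.5,interpolation=cv2.INTER_CUBIC))
for t in [([-.050,0,.070],.28)]:
    p,q=tcp_for(*t);print(p);delta(p,q)"
```

```text
clock: 5.8
ee_pos: [0.584, 0.1732, 0.1491]
orientation: [0.707, 0.694, 0.097, 0.099]
wrist_force: [-0.1, -1.1, -1.9]
gripper_width: 0.0108
clock: 6.0
ee_pos: [0.5864, 0.1715, 0.152]
orientation: [0.708, 0.692, 0.097, 0.1]
wrist_force: [-0.0, -0.1, -1.0]
gripper_width: 0.0107
t 6.00 p [0.5864 0.1715 0.152 ] tool y,z [ 0.961 -0.021  0.276] [ 0.276 -0.007 -0.961] F [-0.03 -0.11 -0.98] M [-0.01  0.33 -0.02] w 0.0107
tip [-49.6  -2.3  89.5] tip low [-48.8  -2.3  86.6] edge low [ 92.1  -1.9 125. ] tilt 0.2799 roll -0.0002 yaw 0.0032
[0.58603437 0.17358043 0.13250289]
x,y,z 1.8 -9.3 20.8  rx,ry,rz 0.34 -0.06 0.13 t 6.1
```

View pics/w4.png

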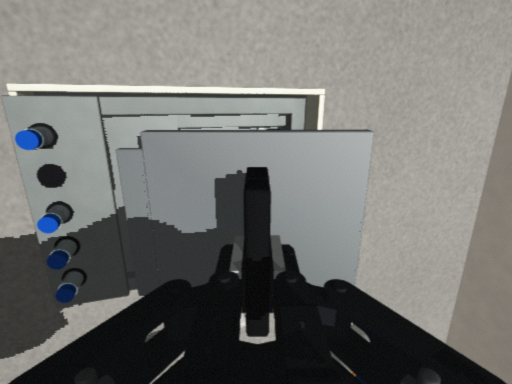

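View pics/s4.png

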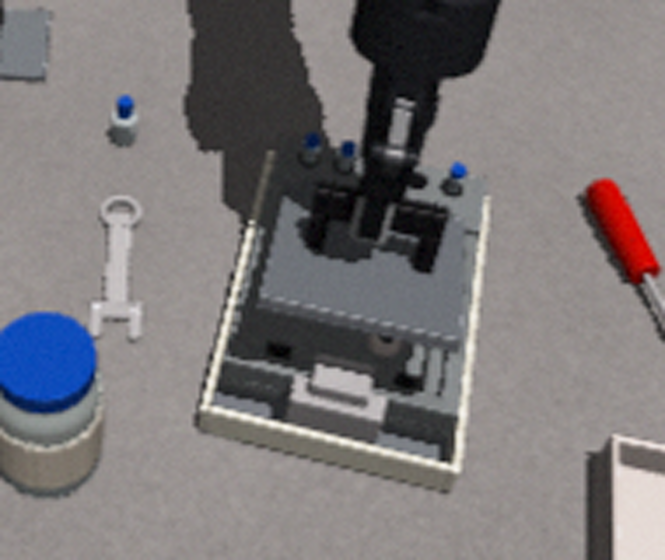

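The panel is tilted and aligned over the cavity, with its tongue just in front of the lip line and about 2 mm off in -y. I'll lower it to just above the ledge.

```bash
python3 -m jog '[{"x":2,"y":-5,"z":17,"rx":0,"ry":0,"rz":0},{"x":2,"y":-9.6,"z":33.3,"rx":0,"ry":0,"rz":0},{"x":2,"y":-9.6,"z":33.3,"rx":0,"ry":0,"rz":0},{"x":2,"y":-9.6,"z":33.3,"rx":0,"ry":0,"rz":0}]'
python3 -c "
from h import *
pan()"
```

```text
clock: 6.5
ee_pos: [0.5891, 0.1738, 0.1206]
orientation: [0.708, 0.692, 0.1, 0.102]
wrist_force: [0.0, -0.1, -2.4]
gripper_width: 0.0108
t 6.50 p [0.5891 0.1738 0.1206] tool y,z [ 0.959 -0.022  0.282] [ 0.282 -0.006 -0.959] F [ 0.   -0.12 -2.44] M [0.01 0.32 0.07] w 0.0108
tip [-46.5   0.1  57.7] tip low [-45.7   0.1  54.8] edge low [94.9  0.5 94.1] tilt 0.2858 roll 0.0011 yaw 0.0024
```

```bash
python3 -m jog '[{"x":0,"y":-0.6,"z":1.9,"rx":0,"ry":0,"rz":0},{"x":0,"y":-1.1,"z":3.8,"rx":0,"ry":0,"rz":0},{"x":0,"y":-1.1,"z":3.8,"rx":0,"ry":0,"rz":0}]'
python3 -c "
from h import *
pan()"
python3 -m jog '[{"x":0,"y":-0.3,"z":1,"rx":0,"ry":0,"rz":0},{"x":0,"y":-0.6,"z":2,"rx":0,"ry":0,"rz":0},{"x":0,"y":-0.6,"z":2,"rx":0,"ry":0,"rz":0}]'
python3 -c "
from h import *
pan()"
```

```text
clock: 6.8
ee_pos: [0.5886, 0.174, 0.1159]
orientation: [0.708, 0.692, 0.1, 0.102]
wrist_force: [0.6, -0.5, -1.6]
gripper_width: 0.0111
t 6.80 p [0.5886 0.174  0.1159] tool y,z [ 0.959 -0.021  0.281] [ 0.281 -0.006 -0.96 ] F [ 0.56 -0.53 -1.61] M [-0.    0.35  0.01] w 0.0111
tip [-47.1   0.3  53.1] tip low [-46.3   0.3  50.2] edge low [94.4  0.8 89.4] tilt 0.2853 roll 0.0012 yaw 0.003
clock: 7.1
ee_pos: [0.5881, 0.174, 0.1131]
orientation: [0.708, 0.692, 0.099, 0.101]
wrist_force: [0.1, 0.2, -2.2]
gripper_width: 0.0107
t 7.10 p [0.5881 0.174  0.1131] tool y,z [ 0.96  -0.021  0.28 ] [ 0.28  -0.006 -0.96 ] F [ 0.11  0.21 -2.24] M [-0.01  0.34 -0.02] w 0.0107
tip [-47.7   0.2  50.4] tip low [-46.8   0.2  47.5] edge low [93.9  0.7 86.5] tilt 0.2842 roll 0.0009 yaw 0.0032
```

```bash
for i in 1 2 ; do :; done; python3 -m jog '[{"x":0,"y":-0.3,"z":1,"rx":0,"ry":0,"rz":0},{"x":0,"y":-0.6,"z":2,"rx":0,"ry":0,"rz":0},{"x":0,"y":-0.6,"z":2,"rx":0,"ry":0,"rz":0}]'
python3 -c "
from h import *
pan()"
python3 -m jog '[{"x":0,"y":-0.3,"z":1,"rx":0,"ry":0,"rz":0},{"x":0,"y":-0.3,"z":1,"rx":0,"ry":0,"rz":0}]'
python3 -c "
from h import *
pan()"
```

```text
clock: 7.4
ee_pos: [0.5881, 0.174, 0.111]
orientation: [0.708, 0.692, 0.099, 0.101]
wrist_force: [0.2, 0.9, -1.3]
gripper_width: 0.0106
t 7.40 p [0.5881 0.174  0.111 ] tool y,z [ 0.96  -0.021  0.28 ] [ 0.28  -0.006 -0.96 ] F [ 0.24  0.89 -1.31] M [-0.    0.32 -0.06] w 0.0106
tip [-47.7   0.2  48.2] tip low [-46.9   0.2  45.4] edge low [93.9  0.7 84.4] tilt 0.2841 roll 0.0009 yaw 0.0031
clock: 7.6
ee_pos: [0.5882, 0.174, 0.1101]
orientation: [0.708, 0.692, 0.099, 0.101]
wrist_force: [0.3, 0.4, -2.3]
gripper_width: 0.0106
t 7.60 p [0.5882 0.174  0.1101] tool y,z [ 0.96  -0.021  0.28 ] [ 0.28  -0.006 -0.96 ] F [ 0.29  0.4  -2.35] M [ 0.02  0.28 -0.01] w 0.0106
tip [-47.6   0.2  47.3] tip low [-46.8   0.2  44.4] edge low [93.9  0.7 83.4] tilt 0.2843 roll 0.0009 yaw 0.0031
```

```bash
for i in 1; do :; done; python3 -m jog '[{"x":0,"y":-0.3,"z":1,"rx":0,"ry":0,"rz":0},{"x":0,"y":-0.3,"z":1,"rx":0,"ry":0,"rz":0}]'
python3 -c "
from h import *
pan()"
python3 -m jog '[{"x":0,"y":-0.3,"z":1,"rx":0,"ry":0,"rz":0},{"x":0,"y":-0.3,"z":1,"rx":0,"ry":0,"rz":0}]'
python3 -c "
from h import *
pan()"
python3 -m jog '[{"x":0,"y":-0.3,"z":1,"rx":0,"ry":0,"rz":0},{"x":0,"y":-0.3,"z":1,"rx":0,"ry":0,"rz":0}]'
python3 -c "
from h import *
pan()"
```

```text
clock: 7.8
ee_pos: [0.5882, 0.174, 0.109]
orientation: [0.708, 0.692, 0.099, 0.101]
wrist_force: [-0.3, 0.4, -0.6]
gripper_width: 0.011
t 7.80 p [0.5882 0.174  0.109 ] tool y,z [ 0.96  -0.021  0.28 ] [ 0.28  -0.006 -0.96 ] F [-0.27  0.43 -0.64] M [-0.04  0.39  0.04] w 0.011
tip [-47.6   0.2  46.2] tip low [-46.8   0.2  43.3] edge low [93.9  0.7 82.4] tilt 0.2843 roll 0.0009 yaw 0.0031
clock: 8.0
ee_pos: [0.5881, 0.174, 0.108]
orientation: [0.708, 0.692, 0.099, 0.101]
wrist_force: [-0.0, 0.2, -1.2]
gripper_width: 0.011
t 8.00 p [0.5881 0.174  0.108 ] tool y,z [ 0.96  -0.021  0.28 ] [ 0.28  -0.006 -0.96 ] F [-0.05  0.16 -1.19] M [-0.06  0.28  0.04] w 0.011
tip [-47.6   0.2  45.2] tip low [-46.8   0.2  42.3] edge low [93.9  0.7 81.4] tilt 0.2843 roll 0.0009 yaw 0.0031
clock: 8.2
ee_pos: [0.5882, 0.174, 0.107]
orientation: [0.708, 0.692, 0.099, 0.101]
wrist_force: [-0.0, -0.2, -1.4]
gripper_width: 0.0104
t 8.20 p [0.5882 0.174  0.107 ] tool y,z [ 0.96  -0.021  0.281] [ 0.28  -0.006 -0.96 ] F [-0.   -0.21 -1.38] M [0.03 0.37 0.03] w 0.0104
tip [-47.6   0.2  44.2] tip low [-46.8   0.2  41.3] edge low [93.9  0.7 80.3] tilt 0.2843 roll 0.001 yaw 0.0031
```

```bash
python3 -m jog '[{"x":0,"y":-0.3,"z":1,"rx":0,"ry":0,"rz":0},{"x":0,"y":-0.3,"z":1,"rx":0,"ry":0,"rz":0}]'
python3 -c "
from h import *
pan()"
python3 -m jog '[{"x":0,"y":-0.3,"z":1,"rx":0,"ry":0,"rz":0},{"x":0,"y":-0.3,"z":1,"rx":0,"ry":0,"rz":0}]'
python3 -c "
from h import *
pan()"
```

```text
clock: 8.4
ee_pos: [0.5884, 0.174, 0.1061]
orientation: [0.708, 0.692, 0.099, 0.101]
wrist_force: [0.4, -0.2, -1.9]
gripper_width: 0.0107
t 8.40 p [0.5884 0.174  0.1061] tool y,z [ 0.959 -0.021  0.281] [ 0.281 -0.006 -0.96 ] F [ 0.43 -0.22 -1.88] M [-0.05  0.33 -0.02] w 0.0107
tip [-47.3   0.3  43.3] tip low [-46.5   0.3  40.4] edge low [94.2  0.7 79.6] tilt 0.2849 roll 0.001 yaw 0.003
clock: 8.6
ee_pos: [0.5888, 0.174, 0.1056]
orientation: [0.708, 0.692, 0.1, 0.102]
wrist_force: [0.8, -0.1, 2.9]
gripper_width: 0.0105
t 8.60 p [0.5888 0.174  0.1056] tool y,z [ 0.959 -0.021  0.282] [ 0.282 -0.006 -0.959] F [ 0.82 -0.09  2.86] M [-0.08  0.57  0.01] w 0.0105
tip [-46.9   0.3  42.8] tip low [-46.1   0.3  39.9] edge low [94.6  0.7 79.1] tilt 0.2858 roll 0.0011 yaw 0.003
```

```bash
python3 -m jog '[{"x":0,"y":-0.3,"z":1,"rx":0,"ry":0,"rz":0},{"x":0,"y":-0.3,"z":1,"rx":0,"ry":0,"rz":0}]'
python3 -c "
from h import *
pan()"
```

```text
clock: 8.8
ee_pos: [0.5892, 0.1741, 0.1052]
orientation: [0.708, 0.692, 0.1, 0.102]
wrist_force: [-1.1, -0.1, 7.0]
gripper_width: 0.0108
t 8.80 p [0.5892 0.1741 0.1052] tool y,z [ 0.959 -0.021  0.283] [ 0.283 -0.006 -0.959] F [-1.08 -0.09  7.03] M [-0.12  0.79  0.  ] w 0.0108
tip [-46.5   0.4  42.2] tip low [-45.6   0.4  39.3] edge low [95.   0.8 78.7] tilt 0.2867 roll 0.0012 yaw 0.0029
```

The tongue touched the ledge at an apparent tip height of about 40 mm (cradle about +2 mm). Stiffness is about 5 N/mm. I'll back off 1 mm above the ledge and slide toward the groove.

```bash
python3 -m jog '[{"x":0,"y":0.8,"z":-2.9,"rx":0,"ry":0,"rz":0},{"x":0,"y":0.8,"z":-2.9,"rx":0,"ry":0,"rz":0},{"x":0,"y":-4,"z":-4.3,"rx":0,"ry":0,"rz":0},{"x":0,"y":-11.7,"z":-6.6,"rx":0,"ry":0,"rz":0},{"x":0,"y":-11.7,"z":-6.6,"rx":0,"ry":0,"rz":0}]'
python3 -c "
from h import *
pan()"
```

```text
clock: 9.3
ee_pos: [0.573, 0.1742, 0.106]
orientation: [0.708, 0.693, 0.098, 0.1]
wrist_force: [-0.1, 1.0, -1.8]
gripper_width: 0.0106
t 9.30 p [0.573  0.1742 0.106 ] tool y,z [ 0.96  -0.02   0.278] [ 0.278 -0.006 -0.961] F [-0.11  0.96 -1.8 ] M [0.01 0.37 0.01] w 0.0106
tip [-63.   -0.   43.4] tip low [-62.2  -0.   40.5] edge low [78.6  0.5 79.2] tilt 0.2817 roll 0.0006 yaw 0.0037
```

```bash
python3 -m jog '[{"x":0,"y":-1.3,"z":-1,"rx":0,"ry":0,"rz":0},{"x":0,"y":-2.7,"z":-1.4,"rx":0,"ry":0,"rz":0},{"x":0,"y":-2.7,"z":-1.4,"rx":0,"ry":0,"rz":0}]'
python3 -c "
from h import *
pan()"
python3 -m jog '[{"x":0,"y":-1,"z":-0.3,"rx":0,"ry":0,"rz":0},{"x":0,"y":-1.9,"z":-0.6,"rx":0,"ry":0,"rz":0},{"x":0,"y":-1.9,"z":-0.6,"rx":0,"ry":0,"rz":0}]'
python3 -c "
from h import *
pan()"
```

```text
clock: 9.6
ee_pos: [0.5721, 0.1744, 0.1076]
orientation: [0.708, 0.692, 0.099, 0.101]
wrist_force: [0.5, -0.2, -1.1]
gripper_width: 0.0111
t 9.60 p [0.5721 0.1744 0.1076] tool y,z [ 0.96  -0.021  0.281] [ 0.281 -0.006 -0.96 ] F [ 0.5  -0.23 -1.11] M [ 0.02  0.36 -0.  ] w 0.0111
tip [-63.7   0.2  44.8] tip low [-62.9   0.2  42. ] edge low [77.8  0.7 81. ] tilt 0.2845 roll 0.001 yaw 0.0031
clock: 9.9
ee_pos: [0.57, 0.1743, 0.1076]
orientation: [0.708, 0.692, 0.099, 0.101]
wrist_force: [-0.6, -1.1, -1.8]
gripper_width: 0.0108
t 9.90 p [0.57   0.1743 0.1076] tool y,z [ 0.96  -0.021  0.281] [ 0.28  -0.006 -0.96 ] F [-0.62 -1.1  -1.85] M [-0.05  0.33  0.01] w 0.0108
tip [-65.7   0.2  44.8] tip low [-64.9   0.2  41.9] edge low [75.8  0.6 81. ] tilt 0.2843 roll 0.001 yaw 0.003
```

```bash
python3 -m jog '[{"x":0,"y":-1.5,"z":0.4,"rx":0,"ry":0,"rz":0},{"x":0,"y":-3.1,"z":-0.1,"rx":0,"ry":0,"rz":0},{"x":0,"y":-3.1,"z":-0.1,"rx":0,"ry":0,"rz":0}]'
python3 -c "
from h import *
pan()"
python3 -m jog '[{"x":0,"y":-1,"z":-0.3,"rx":0,"ry":0,"rz":0},{"x":0,"y":-1.9,"z":-0.6,"rx":0,"ry":0,"rz":0},{"x":0,"y":-1.9,"z":-0.6,"rx":0,"ry":0,"rz":0}]'
python3 -c "
from h import *
pan()"
```

```text
clock: 10.2
ee_pos: [0.5667, 0.1744, 0.1067]
orientation: [0.708, 0.692, 0.099, 0.101]
wrist_force: [-0.3, 0.1, -1.5]
gripper_width: 0.011
t 10.20 p [0.5667 0.1744 0.1067] tool y,z [ 0.96  -0.021  0.28 ] [ 0.28  -0.006 -0.96 ] F [-0.32  0.1  -1.5 ] M [ 0.04  0.26 -0.03] w 0.011
tip [-69.1   0.2  43.9] tip low [-68.2   0.2  41.1] edge low [72.5  0.6 80. ] tilt 0.284 roll 0.0009 yaw 0.0032
clock: 10.5
ee_pos: [0.565, 0.1745, 0.1069]
orientation: [0.708, 0.692, 0.099, 0.101]
wrist_force: [0.0, 0.8, -1.6]
gripper_width: 0.0107
t 10.50 p [0.565  0.1745 0.1069] tool y,z [ 0.96  -0.021  0.281] [ 0.28  -0.006 -0.96 ] F [ 0.03  0.84 -1.59] M [0.02 0.37 0.01] w 0.0107
tip [-70.8   0.2  44.1] tip low [-70.    0.2  41.2] edge low [70.7  0.6 80.2] tilt 0.2843 roll 0.0009 yaw 0.0032
```

```bash
python3 -m jog '[{"x":0,"y":-1,"z":-0.3,"rx":0,"ry":0,"rz":0},{"x":0,"y":-1,"z":-0.3,"rx":0,"ry":0,"rz":0}]'
python3 -c "
from h import *
pan()"
python3 -m jog '[{"x":0,"y":-1,"z":-0.3,"rx":0,"ry":0,"rz":0},{"x":0,"y":-1,"z":-0.3,"rx":0,"ry":0,"rz":0}]'
python3 -c "
from h import *
pan()"
```

```text
clock: 10.7
ee_pos: [0.564, 0.1745, 0.1069]
orientation: [0.708, 0.692, 0.099, 0.101]
wrist_force: [0.3, -0.4, -1.0]
gripper_width: 0.0107
t 10.70 p [0.564  0.1745 0.1069] tool y,z [ 0.96  -0.021  0.281] [ 0.28  -0.006 -0.96 ] F [ 0.28 -0.41 -1.03] M [0.   0.37 0.02] w 0.0107
tip [-71.8   0.1  44.1] tip low [-71.    0.1  41.2] edge low [69.7  0.6 80.3] tilt 0.2844 roll 0.0009 yaw 0.0031
clock: 10.9
ee_pos: [0.5629, 0.1745, 0.1069]
orientation: [0.708, 0.692, 0.099, 0.101]
wrist_force: [-0.6, 1.2, -1.2]
gripper_width: 0.0107
t 10.90 p [0.5629 0.1745 0.1069] tool y,z [ 0.96  -0.021  0.281] [ 0.28  -0.006 -0.96 ] F [-0.58  1.21 -1.15] M [0.04 0.31 0.01] w 0.0107
tip [-72.8   0.2  44.1] tip low [-72.    0.2  41.2] edge low [68.7  0.6 80.3] tilt 0.2844 roll 0.001 yaw 0.0031
```

```bash
python3 -m jog '[{"x":0,"y":-1,"z":-0.3,"rx":0,"ry":0,"rz":0},{"x":0,"y":-1,"z":-0.3,"rx":0,"ry":0,"rz":0}]'
python3 -c "
from h import *
pan()"
```

```text
clock: 11.1
ee_pos: [0.5622, 0.1746, 0.1071]
orientation: [0.708, 0.692, 0.099, 0.101]
wrist_force: [-0.7, -0.3, -1.3]
gripper_width: 0.0111
t 11.10 p [0.5622 0.1746 0.1071] tool y,z [ 0.959 -0.021  0.281] [ 0.281 -0.006 -0.96 ] F [-0.7  -0.29 -1.35] M [-0.01  0.23 -0.05] w 0.0111
tip [-73.6   0.2  44.2] tip low [-72.7   0.2  41.4] edge low [67.9  0.6 80.5] tilt 0.2849 roll 0.001 yaw 0.003
```

```bash
python3 -m jog '[{"x":0,"y":-0.8,"z":-0.2,"rx":0,"ry":0,"rz":0},{"x":0,"y":-0.8,"z":-0.2,"rx":0,"ry":0,"rz":0}]'
python3 -c "
from h import *
pan()"
python3 -m jog '[{"x":0,"y":-0.8,"z":-0.2,"rx":0,"ry":0,"rz":0},{"x":0,"y":-0.8,"z":-0.2,"rx":0,"ry":0,"rz":0}]'
python3 -c "
from h import *
pan()"
```

```text
clock: 11.3
ee_pos: [0.5618, 0.1745, 0.1073]
orientation: [0.708, 0.692, 0.1, 0.102]
wrist_force: [1.6, -0.8, -2.1]
gripper_width: 0.0107
t 11.30 p [0.5618 0.1745 0.1073] tool y,z [ 0.959 -0.021  0.282] [ 0.282 -0.006 -0.959] F [ 1.65 -0.77 -2.1 ] M [-0.1  -0.11 -0.09] w 0.0107
tip [-73.9   0.2  44.4] tip low [-73.    0.2  41.5] edge low [67.6  0.6 80.8] tilt 0.2858 roll 0.0008 yaw 0.0028
clock: 11.5
ee_pos: [0.5616, 0.1745, 0.1076]
orientation: [0.708, 0.692, 0.1, 0.102]
wrist_force: [3.9, -0.9, -3.0]
gripper_width: 0.0107
t 11.50 p [0.5616 0.1745 0.1076] tool y,z [ 0.959 -0.021  0.283] [ 0.283 -0.006 -0.959] F [ 3.92 -0.89 -2.97] M [-0.25 -0.62 -0.15] w 0.0107
tip [-74.1   0.1  44.6] tip low [-73.2   0.1  41.7] edge low [67.4  0.5 81.1] tilt 0.2869 roll 0.0008 yaw 0.0026
```

The tongue is seated on the groove bottom (Fx +3.9 N, with the moment flipping). Next I'll back off slightly and rotate the panel down about the tongue.

```bash
python3 -c "
from h import *
L=.0403
for tip,t in [([-.0736,0,L+.0044],.2),([-.0738,0,L+.005],.14)]:
    p,q=tcp_for(tip,t);print(p);delta(p,q)"
```

```text
[0.56722141 0.17405085 0.10166232]
x,y,z -0.3 3.8 7.3  rx,ry,rz 4.98 -0.04 0.14 t 11.5
[0.57030728 0.17397369 0.09786575]
x,y,z -0.3 5.7 11.8  rx,ry,rz 8.42 -0.03 0.15 t 11.5
```

```bash
python3 -m jog '[{"x":0,"y":1,"z":0.3,"rx":0,"ry":0,"rz":0},{"x":0,"y":3,"z":3.7,"rx":2.5,"ry":0,"rz":0},{"x":0,"y":4.8,"z":7.5,"rx":5,"ry":0,"rz":0},{"x":0,"y":4.8,"z":7.5,"rx":5,"ry":0,"rz":0}]'
python3 -c "
from h import *
pan()
L=.0403
for tip,t in [([-.0738,0,L+.005],.14)]:
    p,q=tcp_for(tip,t);print(p);delta(p,q)"
```

```text
clock: 11.9
ee_pos: [0.5676, 0.1745, 0.1006]
orientation: [0.711, 0.696, 0.068, 0.07]
wrist_force: [0.9, -0.1, -1.3]
gripper_width: 0.0109
t 11.90 p [0.5676 0.1745 0.1006] tool y,z [ 0.981 -0.022  0.194] [ 0.194 -0.004 -0.981] F [ 0.9  -0.09 -1.33] M [ 0.02  0.23 -0.02] w 0.0109
tip [-73.5   0.2  44. ] tip low [-72.9   0.2  41. ] edge low [70.7  0.7 67.4] tilt 0.1957 roll 0.001 yaw 0.0028
[0.57030728 0.17397369 0.09786575]
x,y,z -0.4 2.1 3.2  rx,ry,rz 3.19 -0.05 0.16 t 11.9
```

```bash
python3 -m jog '[{"x":0,"y":1,"z":1.4,"rx":1.6,"ry":0,"rz":0},{"x":0,"y":1.9,"z":2.8,"rx":3.2,"ry":0,"rz":0},{"x":0,"y":1.9,"z":2.8,"rx":3.2,"ry":0,"rz":0}]'
python3 -c "
from h import *
pan()
L=.0403
for tip,t in [([-.0738,0,L+.005],.12)]:
    p,q=tcp_for(tip,t);print(p);delta(p,q)"
```

```text
clock: 12.2
ee_pos: [0.5699, 0.1744, 0.0985]
orientation: [0.713, 0.698, 0.05, 0.051]
wrist_force: [2.6, -1.4, -0.6]
gripper_width: 0.0104
t 12.20 p [0.5699 0.1744 0.0985] tool y,z [ 0.99  -0.022  0.141] [ 0.141 -0.003 -0.99 ] F [ 2.57 -1.41 -0.61] M [-0.06 -0.37 -0.08] w 0.0104
tip [-74.1   0.2  45.8] tip low [-73.7   0.2  42.8] edge low [71.1  0.6 61.5] tilt 0.1418 roll 0.0005 yaw 0.0029
[0.57134322 0.17394778 0.09635738]
x,y,z -0.4 1.1 2.3  rx,ry,rz 1.25 -0.03 0.17 t 12.2
```

```bash
python3 -m jog '[{"x":0,"y":0.7,"z":1,"rx":0.6,"ry":0,"rz":0},{"x":0,"y":1.4,"z":2,"rx":1.2,"ry":0,"rz":0},{"x":0,"y":1.4,"z":2,"rx":1.2,"ry":0,"rz":0}]'
python3 -c "
from h import *
pan()"
```

```text
clock: 12.5
ee_pos: [0.5708, 0.1745, 0.0972]
orientation: [0.713, 0.698, 0.042, 0.043]
wrist_force: [-1.7, -0.7, 4.9]
gripper_width: 0.0104
t 12.50 p [0.5708 0.1745 0.0972] tool y,z [ 0.993 -0.022  0.12 ] [ 0.12  -0.002 -0.993] F [-1.7  -0.66  4.92] M [-0.12  0.09 -0.05] w 0.0104
tip [-74.4   0.3  46.1] tip low [-74.    0.3  43.2] edge low [71.2  0.8 58.7] tilt 0.12 roll 0.0007 yaw 0.0033
```

The upward force with Fx turning negative means the plain edge is resting on the catch slope. I'll release here.

```bash
python3 -m jog '[{"x":0,"y":0,"z":0,"rx":0,"ry":0,"rz":0},{"x":0,"y":0,"z":0,"rx":0,"ry":0,"rz":0},{"x":0,"y":0,"z":0,"rx":0,"ry":0,"rz":0},{"x":0,"y":0,"z":0,"rx":0,"ry":0,"rz":0}]' 0
python3 -c "
from h import *
st()
c=cam('wrist');cv2.imwrite('pics/w5.png',c['color'][:,:,::-1])
c=cam('scene');cv2.imwrite('pics/s5.png',cv2.resize(c['color'][140:300,230:420,::-1],None,fx=3.5,fy=3.5,interpolation=cv2.INTER_CUBIC))"
```

```text
clock: 12.9
ee_pos: [0.5708, 0.1744, 0.0966]
orientation: [0.713, 0.698, 0.042, 0.043]
wrist_force: [0.1, 0.3, 0.5]
gripper_width: 0.0427
t 12.90 p [0.5708 0.1744 0.0966] tool y,z [ 0.993 -0.022  0.12 ] [ 0.12  -0.003 -0.993] F [0.09 0.3  0.49] M [-0.03  0.11  0.03] w 0.0427
```

View pics/w5.png

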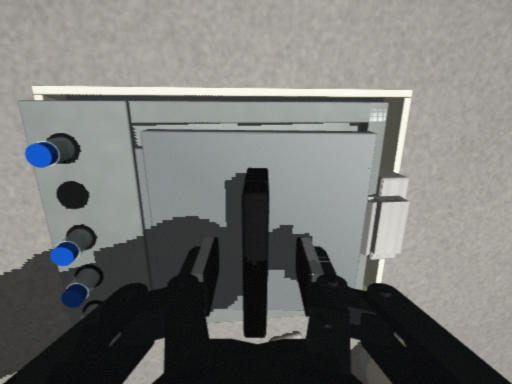

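View pics/s5.png

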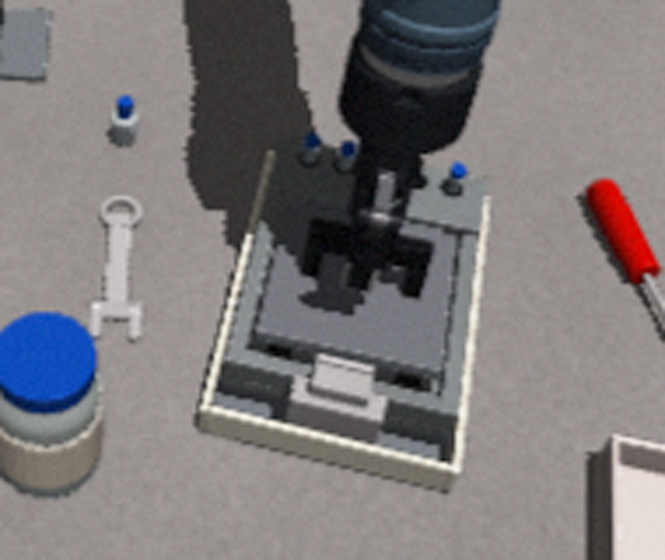

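The panel is seated, with its tongue under the lip and its edge on the catch. I'll retreat, turn the tool and shut the fingers for pressing.

```bash
python3 -m jog '[{"x":0,"y":0,"z":-40,"rx":0,"ry":0,"rz":0},{"x":0,"y":0,"z":-75,"rx":0,"ry":0,"rz":0},{"x":0,"y":0,"z":-75,"rx":0,"ry":0,"rz":0}]'
python3 -c "
from h import *
st()
p=O+Rd.apply([.049,0,.15]);delta(p,Rt(YAW+np.pi/2))
delta(p,Rt(YAW))"
```

```text
clock: 13.3
ee_pos: [0.5654, 0.1754, 0.1769]
orientation: [0.713, 0.698, 0.046, 0.046]
wrist_force: [1.0, 0.2, 0.2]
gripper_width: 0.0425
t 13.30 p [0.5654 0.1754 0.1769] tool y,z [ 0.991 -0.022  0.129] [ 0.129 -0.001 -0.992] F [1.05 0.25 0.18] M [ 0.04  0.1  -0.01] w 0.0425
x,y,z 2.1 48.9 33.6  rx,ry,rz 5.95 5.72 -89.68 t 13.3
x,y,z 2.1 48.9 33.6  rx,ry,rz 7.43 -0.14 0.18 t 13.3
```

```bash
python3 -m jog '[{"x":2,"y":49,"z":0,"rx":7.4,"ry":0,"rz":0},{"x":2,"y":49,"z":0,"rx":7.4,"ry":0,"rz":0}]' 1
python3 -m jog '[{"x":0,"y":0,"z":0,"rx":0,"ry":0,"rz":-90},{"x":0,"y":0,"z":0,"rx":0,"ry":0,"rz":-90},{"x":0,"y":0,"z":0,"rx":0,"ry":0,"rz":-90},{"x":0,"y":0,"z":0,"rx":0,"ry":0,"rz":-90},{"x":0,"y":0,"z":0,"rx":0,"ry":0,"rz":-90}]'
python3 -c "
from h import *
p=O+Rd.apply([.049,0,.12]);delta(p,Rt(YAW+np.pi/2))"
```

```text
clock: 13.5
ee_pos: [0.6073, 0.1746, 0.1732]
orientation: [0.715, 0.699, -0.008, -0.006]
wrist_force: [2.5, -0.4, 0.6]
gripper_width: 0.0146
clock: 14.0
ee_pos: [0.6106, 0.1754, 0.1762]
orientation: [0.406, 0.914, -0.002, -0.004]
wrist_force: [-0.8, -0.4, 0.3]
gripper_width: 0.0
x,y,z -4.8 6.7 56.1  rx,ry,rz -0.23 -0.53 -46.50 t 14.0
```

```bash
python3 -m jog '[{"x":0,"y":0,"z":0,"rx":0,"ry":0,"rz":-46.5},{"x":0,"y":0,"z":0,"rx":0,"ry":0,"rz":-46.5},{"x":0,"y":0,"z":0,"rx":0,"ry":0,"rz":-46.5},{"x":0,"y":0,"z":0,"rx":0,"ry":0,"rz":-46.5},{"x":0,"y":0,"z":0,"rx":0,"ry":0,"rz":-46.5}]'
python3 -c "
from h import *
p=O+Rd.apply([.049,0,.12]);delta(p,Rt(YAW+np.pi/2))"
```

```text
clock: 14.5
ee_pos: [0.6106, 0.1754, 0.1763]
orientation: [0.043, 0.999, -0.0, -0.005]
wrist_force: [-0.1, 0.0, 0.6]
gripper_width: -0.0001
x,y,z -8.1 1.7 56.2  rx,ry,rz -0.02 -0.55 -3.53 t 14.5
```

```bash
python3 -m jog '[{"x":-8,"y":2,"z":25,"rx":0,"ry":-0.5,"rz":-3.5},{"x":-8,"y":2,"z":56,"rx":0,"ry":-0.5,"rz":-3.5},{"x":-8,"y":2,"z":76,"rx":0,"ry":-0.5,"rz":-3.5},{"x":-8,"y":2,"z":76,"rx":0,"ry":-0.5,"rz":-3.5}]'
python3 -c "
from h import *
st();c=cam('wrist');cv2.imwrite('pics/w6.png',c['color'][:,:,::-1])
p=O+Rd.apply([.049,0,.09]);delta(p,Rt(YAW+np.pi/2))"
```

```text
clock: 14.9
ee_pos: [0.6152, 0.1762, 0.0968]
orientation: [0.016, 1.0, -0.001, -0.004]
wrist_force: [-0.5, -0.1, 0.3]
gripper_width: -0.0002
t 14.90 p [0.6152 0.1762 0.0968] tool y,z [ 0.032  0.999 -0.002] [-0.008 -0.002 -1.   ] F [-0.47 -0.13  0.26] M [-0.01  0.06  0.02] w -0.0002
x,y,z -1.8 0.0 9.0  rx,ry,rz -0.07 -0.26 -0.38 t 14.95
```

View pics/w6.png

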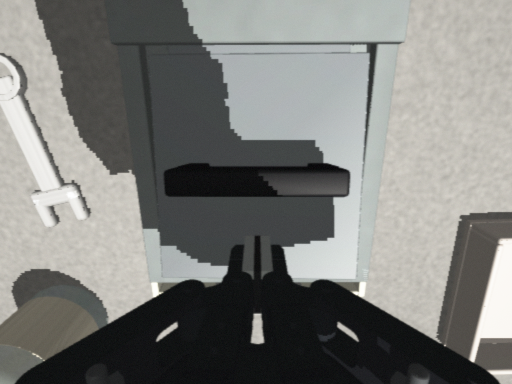

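The fingers are centred beyond the handle, and the board sits between the cavity walls with its tongue under the lip. I'll press in small steps.

```bash
python3 -m jog '[{"x":0,"y":0,"z":2,"rx":0,"ry":0,"rz":0},{"x":0,"y":0,"z":4,"rx":0,"ry":0,"rz":0},{"x":0,"y":0,"z":6,"rx":0,"ry":0,"rz":0},{"x":0,"y":0,"z":6,"rx":0,"ry":0,"rz":0}]'
python3 -m jog '[{"x":0,"y":0,"z":1,"rx":0,"ry":0,"rz":0},{"x":0,"y":0,"z":2,"rx":0,"ry":0,"rz":0}]'
python3 -m jog '[{"x":0,"y":0,"z":1,"rx":0,"ry":0,"rz":0},{"x":0,"y":0,"z":2,"rx":0,"ry":0,"rz":0}]'
python3 -m jog '[{"x":0,"y":0,"z":1,"rx":0,"ry":0,"rz":0},{"x":0,"y":0,"z":1,"rx":0,"ry":0,"rz":0}]'
```

```text
clock: 15.35
ee_pos: [0.6187, 0.1768, 0.0956]
orientation: [0.016, 1.0, -0.0, 0.0]
wrist_force: [-1.1, -0.1, -0.1]
gripper_width: -0.0002
clock: 15.55
ee_pos: [0.6185, 0.1768, 0.0934]
orientation: [0.016, 1.0, -0.0, 0.0]
wrist_force: [-0.2, -0.7, -0.0]
gripper_width: -0.0001
clock: 15.75
ee_pos: [0.6183, 0.1767, 0.091]
orientation: [0.016, 1.0, -0.0, -0.0]
wrist_force: [0.0, -0.5, 0.0]
gripper_width: -0.0001
clock: 15.95
ee_pos: [0.6181, 0.1767, 0.0899]
orientation: [0.016, 1.0, -0.0, -0.0]
wrist_force: [-0.6, -0.7, 0.1]
gripper_width: -0.0002
```

```bash

python3 -m jog '[{"x":0,"y":0,"z":1,"rx":0,"ry":0,"rz":0},{"x":0,"y":0,"z":2,"rx":0,"ry":0,"rz":0}]'
python3 -m jog '[{"x":0,"y":0,"z":1,"rx":0,"ry":0,"rz":0},{"x":0,"y":0,"z":1.5,"rx":0,"ry":0,"rz":0}]'
python3 -m jog '[{"x":0,"y":0,"z":1,"rx":0,"ry":0,"rz":0},{"x":0,"y":0,"z":1,"rx":0,"ry":0,"rz":0}]'
```

```text
clock: 16.15
ee_pos: [0.6184, 0.1768, 0.0881]
orientation: [0.016, 1.0, -0.0, 0.0]
wrist_force: [-0.3, 0.3, 0.6]
gripper_width: 0.0001
clock: 16.35
ee_pos: [0.6184, 0.1768, 0.0868]
orientation: [0.016, 1.0, -0.0, 0.0]
wrist_force: [-0.5, -0.0, 3.7]
gripper_width: -0.0004
clock: 16.55
ee_pos: [0.6184, 0.1769, 0.0862]
orientation: [0.016, 1.0, 0.0, 0.0]
wrist_force: [-2.9, 0.1, 4.2]
gripper_width: -0.0003
```

```bash

python3 -m jog '[{"x":0,"y":0,"z":1,"rx":0,"ry":0,"rz":0},{"x":0,"y":0,"z":1,"rx":0,"ry":0,"rz":0}]'
python3 -m jog '[{"x":0,"y":0,"z":1,"rx":0,"ry":0,"rz":0},{"x":0,"y":0,"z":1,"rx":0,"ry":0,"rz":0}]'
```

```text
clock: 16.75
ee_pos: [0.6186, 0.1769, 0.0853]
orientation: [0.016, 1.0, 0.0, 0.0]
wrist_force: [-1.7, 0.0, 4.4]
gripper_width: -0.0001
clock: 16.95
ee_pos: [0.6187, 0.1769, 0.0845]
orientation: [0.016, 1.0, 0.0, 0.001]
wrist_force: [-1.7, 0.2, 5.5]
gripper_width: -0.0002
```

```bash

python3 -m jog '[{"x":0,"y":0,"z":1,"rx":0,"ry":0,"rz":0},{"x":0,"y":0,"z":1,"rx":0,"ry":0,"rz":0}]'
```

```text
clock: 17.15
ee_pos: [0.6188, 0.1769, 0.0837]
orientation: [0.016, 1.0, 0.0, 0.001]
wrist_force: [-2.2, -0.0, 6.9]
gripper_width: 0.0002
```

```bash

python3 -m jog '[{"x":0,"y":0,"z":1,"rx":0,"ry":0,"rz":0},{"x":0,"y":0,"z":1,"rx":0,"ry":0,"rz":0}]'
python3 -m jog '[{"x":0,"y":0,"z":1,"rx":0,"ry":0,"rz":0},{"x":0,"y":0,"z":1,"rx":0,"ry":0,"rz":0}]'
```

```text
clock: 17.35
ee_pos: [0.6189, 0.177, 0.0828]
orientation: [0.016, 1.0, 0.0, 0.001]
wrist_force: [-2.2, 0.6, 7.4]
gripper_width: -0.0
clock: 17.55
ee_pos: [0.619, 0.177, 0.0823]
orientation: [0.016, 1.0, 0.0, 0.001]
wrist_force: [-2.5, -0.5, 9.8]
gripper_width: -0.0001
```

```bash

python3 -m jog '[{"x":0,"y":0,"z":1,"rx":0,"ry":0,"rz":0},{"x":0,"y":0,"z":1,"rx":0,"ry":0,"rz":0}]'
python3 -m jog '[{"x":0,"y":0,"z":0.5,"rx":0,"ry":0,"rz":0},{"x":0,"y":0,"z":1,"rx":0,"ry":0,"rz":0}]'
```

```text
clock: 17.75
ee_pos: [0.6192, 0.1769, 0.0805]
orientation: [0.016, 1.0, 0.0, 0.001]
wrist_force: [1.3, -0.3, 3.1]
gripper_width: -0.0001
clock: 17.95
ee_pos: [0.6193, 0.1769, 0.079]
orientation: [0.016, 1.0, 0.0, 0.001]
wrist_force: [1.5, 1.3, 2.9]
gripper_width: -0.0001
```

The force peaked at about 10 N and dropped to 3 N. I'll keep pressing down through the last stretch.

```bash

python3 -m jog '[{"x":0,"y":0,"z":1,"rx":0,"ry":0,"rz":0},{"x":0,"y":0,"z":2,"rx":0,"ry":0,"rz":0},{"x":0,"y":0,"z":3,"rx":0,"ry":0,"rz":0}]'
python3 -m jog '[{"x":0,"y":0,"z":1,"rx":0,"ry":0,"rz":0},{"x":0,"y":0,"z":2,"rx":0,"ry":0,"rz":0}]'
python3 -m jog '[{"x":0,"y":0,"z":1,"rx":0,"ry":0,"rz":0},{"x":0,"y":0,"z":1,"rx":0,"ry":0,"rz":0}]'
```

```text
clock: 18.25
ee_pos: [0.6191, 0.1768, 0.0758]
orientation: [0.016, 1.0, -0.0, 0.001]
wrist_force: [2.5, 0.5, 4.1]
gripper_width: -0.0002
clock: 18.45
ee_pos: [0.6187, 0.1767, 0.0737]
orientation: [0.016, 1.0, -0.0, 0.0]
wrist_force: [3.6, -0.0, 4.5]
gripper_width: -0.0
clock: 18.65
ee_pos: [0.6186, 0.1767, 0.0727]
orientation: [0.016, 1.0, -0.0, 0.0]
wrist_force: [3.5, -0.1, 3.5]
gripper_width: -0.0001
```

```bash

python3 -m jog '[{"x":0,"y":0,"z":1,"rx":0,"ry":0,"rz":0},{"x":0,"y":0,"z":1,"rx":0,"ry":0,"rz":0}]'
python3 -m jog '[{"x":0,"y":0,"z":1,"rx":0,"ry":0,"rz":0},{"x":0,"y":0,"z":1,"rx":0,"ry":0,"rz":0}]'
```

```text
clock: 18.85
ee_pos: [0.6167, 0.1765, 0.0706]
orientation: [0.016, 1.0, -0.0, -0.002]
wrist_force: [1.0, -1.0, 1.7]
gripper_width: 0.0001
clock: 19.05
ee_pos: [0.6168, 0.1765, 0.0698]
orientation: [0.016, 1.0, -0.0, -0.002]
wrist_force: [-0.3, 0.0, 1.3]
gripper_width: 0.0001
```

```bash

python3 -m jog '[{"x":0,"y":0,"z":0.8,"rx":0,"ry":0,"rz":0},{"x":0,"y":0,"z":0.8,"rx":0,"ry":0,"rz":0}]'
```

```text
clock: 19.25
ee_pos: [0.6168, 0.1765, 0.0697]
orientation: [0.016, 1.0, -0.0, -0.001]
wrist_force: [-2.5, -0.8, 6.5]
gripper_width: -0.0
```

There was a jump at z≈0.0715, consistent with the catch snapping back, and now a rigid stop at 0.0697. I'll press once more slightly, lift off and look.

```bash

python3 -m jog '[{"x":0,"y":0,"z":0.7,"rx":0,"ry":0,"rz":0},{"x":0,"y":0,"z":0.7,"rx":0,"ry":0,"rz":0}]'
python3 -m jog '[{"x":0,"y":0,"z":-10,"rx":0,"ry":0,"rz":0},{"x":0,"y":0,"z":-50,"rx":0,"ry":0,"rz":0},{"x":-10,"y":0,"z":-100,"rx":0,"ry":0,"rz":0},{"x":-10,"y":0,"z":-130,"rx":0,"ry":0,"rz":0},{"x":-10,"y":0,"z":-130,"rx":0,"ry":0,"rz":0}]'
python3 -c "
from h import *
st()
import pickle
c=cam('wrist');cv2.imwrite('pics/w7.png',c['color'][:,:,::-1]);pickle.dump(c,open('w7.pkl','wb'))
c=cam('scene');cv2.imwrite('pics/s7.png',cv2.resize(c['color'][170:290,270:390,::-1],None,fx=5,fy=5,interpolation=cv2.INTER_CUBIC))"
```

```text
clock: 19.45
ee_pos: [0.6168, 0.1765, 0.0697]
orientation: [0.016, 1.0, -0.0, -0.001]
wrist_force: [-4.0, -1.0, 9.5]
gripper_width: 0.0001
clock: 19.95
ee_pos: [0.6314, 0.177, 0.2052]
orientation: [0.016, 1.0, 0.001, 0.005]
wrist_force: [0.8, 0.5, 0.1]
gripper_width: -0.0
t 19.95 p [0.6314 0.177  0.2052] tool y,z [0.032 0.999 0.002] [ 0.01   0.002 -1.   ] F [0.78 0.54 0.11] M [-0.04 -0.02 -0.03] w -0.0
```

View pics/w7.png

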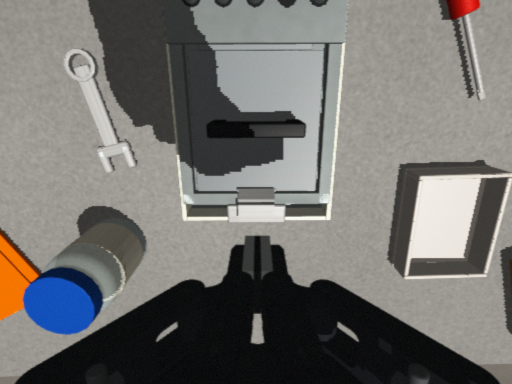

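View pics/s7.png

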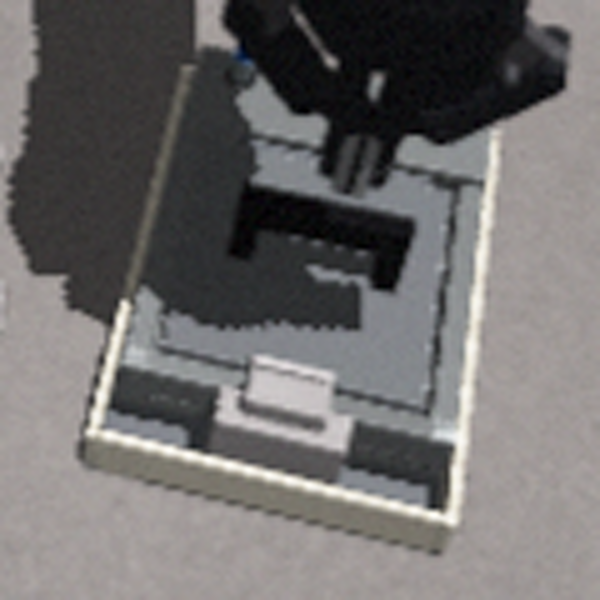

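The panel is flush, and the catch block overlaps its plain edge (wrist view around (255,195)). I'll make a zoomed check of yaw and overlap.

```bash
python3 - <<'E'
from h import *;import pickle
c=pickle.load(open('w7.pkl','rb'));im=c['color'][35:225,165:350,::-1];im=cv2.convertScaleAbs(im,alpha=1.5)
cv2.imwrite('pics/w7c.png',cv2.resize(im,None,fx=3.1,fy=3.1,interpolation=cv2.INTER_CUBIC))
E
```

```text
(no output)
```

View pics/w7c.png

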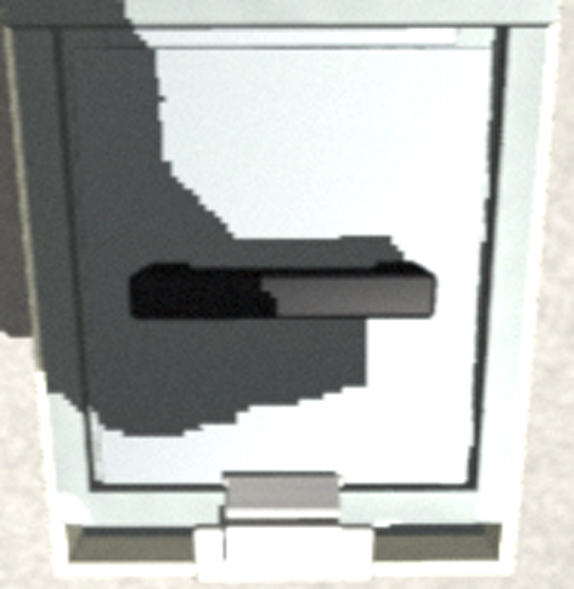

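```bash
python3 - <<'E'
from h import *;import pickle
c=pickle.load(open('w7.pkl','rb'))
def pt(x,y,z): return (Rd.inv().apply(ray(c,(165+(x+.5)/3.1-.5,35+(y+.5)/3.1-.5),z)-O)*1000).round(1)
print("nose",pt(225,474,.0515),pt(338,474,.0515))
print("board edge",pt(95,487,.0503),pt(470,487,.0503),"board front",pt(110,47,.0503),pt(490,47,.0503))
print("lip",pt(110,26,.0573),pt(490,26,.0573),"endwall",pt(100,492,.0503))
print("bar",pt(130,293,.0943),pt(435,293,.0943))
E
python3 -c "
from h import *
st()"
```

```text
nose [ 67.8 -19.   51.5] [68.  18.  51.5]
board edge [ 72.3 -62.1  50.3] [73.2 61.7 50.3] board front [-58.6 -47.9  50.3] [-57.9  59.5  50.3]
lip [-62.8 -46.3  57.3] [-62.1  57.7  57.3] endwall [ 74.1 -60.6  50.3]
bar [  5.  -39.   94.3] [ 5.5 39.9 94.3]
t 20.05 p [0.6287 0.1766 0.1998] tool y,z [0.032 1.    0.   ] [ 0.001  0.    -1.   ] F [-0.09 -0.08 -0.37] M [-0.02  0.01  0.  ] w 0.0002
```

The nose tip measures deck x = 67.8 mm (67.75 when fully out). The board front is at -58.3, which puts the tongue at about -74.3. The panel is flat, aligned and free of the robot, so I'm handing it in.

```bash
python3 -c "
from bench import arm
print(arm.sign_off())"
```

```text
the job is handed in; nothing more can be done
None
```

The large grey panel is fitted in the deck and latched, and I handed the job in at about 20 s. The hand-in gave no verdict.

**What I did:**
- I gripped the bow handle and tilted the panel about 0.285 rad. I felt the ledge with the tongue, which put the cradle roughly 2 mm high.
- I slid the tongue under the lip to the groove's bottom, with about 4 N at the wrist. I then lowered the panel onto the catch slope and let go.
- I pressed at the press spot with shut fingers. The push peaked at about 10 N, fell to 3–5 N, jumped as the catch snapped, and ended on a rigid stop at 9.5 N.

**Last checks, from the wrist and scene cameras:**
- **Catch:** the nose tip is at deck x = 67.8–68.0 mm (67.75 is fully out) and overlaps the plain edge by about 5 mm.
- **Tongue:** the board's front edge is at about -58.3 mm, so the tongue is at about -74.3 mm, on the groove's bottom.
- **Panel:** it looks flush, its yaw to the deck measures under 0.01 rad, and the gripper is well clear of it.
- **Bystanders:** the spanner, wash bottle, driver and tray look undisturbed in the last pictures. The vial and beaker were out of those views, but the arm went nowhere near them.

No check failed. The largest force I read while the panel touched the deck was about 10 N at the wrist. That was sampled only between moves, so brief peaks in between were not seen. Two measurements disagreed slightly: the panel's yaw on the bench came out 0.12 rad from the top camera and 0.14 rad from the wrist camera. I used a value in between, and the grip aligned it.

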